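Set out glass plates on the light viewer

ROBOT

A 6-joint arm with a two-finger parallel gripper is mounted at the origin on the work surface. World frame = base frame: x ahead of the robot, y to its left, z up, the work surface at z = 0. Lengths are in m, angles in rad, forces in N, time in s.
With the tool pointing down it reaches from about 0.225 to 0.875 m from the base axis. Payload 3.4 kg.
Tool frame: the origin (TCP) lies at the very end of the fingers, on their centre line; the grasp point (between the pads) lies 19 mm behind it; z points along the fingers, y is the direction in which the jaws open and shut (so a half turn about z gives the same grasp; the last joint's range is limited). The gripper opens to 85 mm and grips with 20 to 120 N. Pads are 22 mm wide; open, the fingers measure 114 mm over their backs; the gripper's body (76 mm by 85 mm) begins 54 mm behind the grasp point. The pads swing forward as they close: fully open they stand 13 mm farther back than shut.
Start: joints at [-1.331, 0.276, 1.505, -0, 1.361, -0.121], TCP at [0.203, -0.538, 0.231] pointing down, gripper open.
Joint ranges: [-2.89, 2.89], [-0.75, 2.08], [0.22, 2.7], [-1.18, 4.32], [0.11, 2.71], [-2.7, 2.7]. Speed limits (rad/s): [2.57, 2.57, 3.14, 3.14, 3.14, 3.14].

INTERFACE

Orientations are given as a unit quaternion [w, x, y, z].
In Python, from rig import manip, eyes gives the robot as it stands. The module is installed in compiled form; this text tells all that it offers.
- The arm moves only by the tool servo_tool, never from a script. Its argument "deltas" is one flat list of numbers, 6 for each row, row after row: the shift along the tool's x, y, z in cm, then the turn, a rotation vector about the tool's x, y, z in degrees. A call has 1 to 20 rows; each row shifts and turns the pose as measured when the row begins, along the tool's axes as they then stand; what a row does not reach is not made up. A row lasts 1/10 s, in which the tool goes at most 50 mm and 8.59 degrees, less where a joint would pass 70% of its speed; a pose out of reach is approached as far as the arm can. A call with a gripper value outside its range is refused whole. "jaw" is the finger opening in cm, from 0 to 8.54, set as the call begins (left out, the last holds). The fingers move at their own pace and stop on an object; "grip_force" is the grip in N (left out, the last holds). Time passes only in rows, so rows that do not move let the fingers close. It gives the time, the measured TCP pose, the force and the opening at its end, in the units of the state.
- manip.get_state(): the state, without advancing time (a new reading comes with each control period).
- eyes.get_image(name): name is "scene" or "top"; returns (picture, depth): 480x640x3 uint8, red, green, blue; 480x640 float32, m along the optical axis (not along the pixel's ray), 0 where there is no reading.
- eyes.get_calibration(name): a dict with "camera_matrix" (3x3 intrinsics, pixels), "rvec" (rotation vector, rad) and "tvec" (3), from world to camera coordinates, as OpenCV has them. Camera axes: x right, y down, z forward; pixel columns grow to the right and rows downward; lengths in m; the calibration is good to about 2 mm. A picture is of the moment at which its call begins. get_calibration takes no time and is no camera call.
- manip.sign_off(): hands the job in, once; it reports no verdict.
The state is a dict: "clock": time; "qpos": joint angles; "qd": joint speeds; "effort": joint torques, N m; "position": TCP position; "ee_rot": TCP orientation; "contact_force": force on the tool from outside, world axes, zero at the start; "moment": the same for the moment, N m; "width": finger opening in m.
Only numpy, scipy, OpenCV 4.12 (cv2) and the standard library are available. Lean on these libraries where they do the work, as an engineer would, in place of code of your own. Each camera call takes 0.05 s, during which the arm holds its last target.

TASK

Get the desk ready for looking at the glass plates: slide every framed plate up out of the open case and stand them side by side and upright on the viewer's ledge, each leaning back against the lit panel, then shut the case's lid. Roll the viewer's dimmer wheel away from the viewer's front to its seventh click up from off, and stand the loupe upright on the open notebook, its whole base on the pages. Do not let a plate fall over, and leave everything else on the desk where it is.

Things in the scene. Friction and masses are not known exactly. Their poses are not given: they have to be found in the camera images.
- ledge (a point): Plate viewer (fixed grey light panel). Point: mid-width, on the ledge floor (20 mm above desk) where the lit panel's face meets it. x level into the panel, y level along the ledge (left when facing it), z up. Panel y -150..150 mm, leaning back 30 deg from upright, 170 mm up the slope. Ledge floor x -24..0 mm, then a lip 8 thick, 10 high. A plate tipped back 10 deg or more falls back onto the panel.
- wheel_top (a point): Fixed point: top of the dimmer wheel's edge, 79 mm above desk; axes as ledge. Black wheel 68 mm across, 18 wide, 30 ribs round its edge, axle along y 34 mm below, standing 24 mm out of a grey box (x 110, y 92, 55 mm high) at the viewer's -y end. Its white line runs past 11 dashes beside it: the one nearest the front (-x) is off, the top one the fifth click.
- wheel (a joint): Turn of the dimmer wheel, rad: 0 = off (stop); grows, brighter, as its top is rolled away from the viewer's front (to +x of ledge); one click = 12 deg = 0.2094, ten in all. Seventh click = 1.466. Each click holds by a sprung ball; rolling takes about 1.5 N along the edge, so a fingertip pressing 4 to 8 N drives it. Starts between off and about two clicks.
- lid (a joint): Opening of the case's lid, rad: 0 = shut, stop at 2.1. Starts open, leaning out past upright. Stiff hinge: it stays at any angle; about 4 N at the free edge moves it.
- case_hinge (a point): Fixed wooden plate case: middle of its hinge line, at the tray's rim, 64 mm above desk. x level along the case away from the robot, y level across the tray from hinge to far side (left), z up. Tray y 0..104 mm, x -114..114 mm. Slots 14 mm wide across it at x = -78, -26, 26, 78 mm; tray floor 56 mm below this point, the wood between slots tops out 18 mm below it.
- lid_edge (a point): Middle of the lid's free edge: the rim opposite the hinge, 104 mm from it. Lid: shallow box 228 mm long (x), 104 across (y), 56 deep (z), no handle; push it over by its outer top face. Lid's own axes: x along hinge, y hinge to this edge, z rim to outer top face; lid shut, they equal those of case_hinge.
- loupe_center (a point): Loupe, a stubby black magnifier standing on the desk: upright cylinder 50 mm across, 60 mm tall, 0.18 kg. Point at its centre, 30 mm above its base; z is its upright axis.
- page (a point): Open notebook, fixed: middle of its pages' top, 8 mm above desk. 120 mm along its x, 168 mm along its y, z up.
- plate1_center (a point): Glass plate in a black frame, one of up to four alike (None if absent): 80 mm wide (y), 100 tall (z), 10 thick (x), 0.16 kg. Point at its centre, 50 mm above its lower edge. Starts upright in a slot of the case, its y across the tray, its upper 44 mm above the tray rim; next slot 52 mm away.
- plate2_center (a point): Glass plate in a black frame, one of up to four alike (None if absent): 80 mm wide (y), 100 tall (z), 10 thick (x), 0.16 kg. Point at its centre, 50 mm above its lower edge. Starts upright in a slot of the case, its y across the tray, its upper 44 mm above the tray rim; next slot 52 mm away.
- plate3_center (a point): Glass plate in a black frame, one of up to four alike (None if absent): 80 mm wide (y), 100 tall (z), 10 thick (x), 0.16 kg. Point at its centre, 50 mm above its lower edge. Starts upright in a slot of the case, its y across the tray, its upper 44 mm above the tray rim; next slot 52 mm away.
- plate4_center (a point): Glass plate in a black frame, one of up to four alike (None if absent): 80 mm wide (y), 100 tall (z), 10 thick (x), 0.16 kg. Point at its centre, 50 mm above its lower edge. Starts upright in a slot of the case, its y across the tray, its upper 44 mm above the tray rim; next slot 52 mm away.
- paperweight: Not part of the job, to be left where it is: domed green glass paperweight, 66 mm across, 45 mm tall. Origin under its centre.
- pencil_pot: Not part of the job, to be left where it is: wooden pot with pencils, 76 mm across, 150 mm tall with the pencils. Origin under its centre.
- spectacle_case: Not part of the job, to be left where it is: brown spectacle case, 62 x 160 x 34 mm. Origin under its centre.
Things that resemble listed ones, but are neither listed nor needed, are in the scene too. Leave any yellow look-alike of the part that bears plate3_center alone.

How it is judged:
At the end, for the whole second after the job is handed in: Each plate upright on the ledge, whole width (5 mm) before the panel, square to it (0.2 rad), leaning 0.4 to 0.8 rad, none in front of another, released; lid shut (0.06 rad); wheel at 1.466 (0.07 rad); loupe upright (0.1 rad), at rest, whole base (7 mm) on the notebook (x of plate1_center in the frame of ledge between -0.012 and 0.032 m and y of plate1_center in the frame of ledge between -0.115 and 0.115 m and z of plate1_center in the frame of ledge between 0.034 and 0.056 m and angle between plate1_center's own z axis and vertical between 0.4 and 0.8 rad and angle between the y axis of each of plate1_center, plate2_center, plate3_center, plate4_center and the y axis of ledge, either way round below 0.2 rad and contact force between each of plate1, plate2, plate3, plate4 and the fingers below 0.05 N and x of plate2_center in the frame of ledge between -0.012 and 0.032 m and y of plate2_center in the frame of ledge between -0.115 and 0.115 m and z of plate2_center in the frame of ledge between 0.034 and 0.056 m and angle between plate2_center's own z axis and vertical between 0.4 and 0.8 rad and x of plate3_center in the frame of ledge between -0.012 and 0.032 m and y of plate3_center in the frame of ledge between -0.115 and 0.115 m and z of plate3_center in the frame of ledge between 0.034 and 0.056 m and angle between plate3_center's own z axis and vertical between 0.4 and 0.8 rad and x of plate4_center in the frame of ledge between -0.012 and 0.032 m and y of plate4_center in the frame of ledge between -0.115 and 0.115 m and z of plate4_center in the frame of ledge between 0.034 and 0.056 m and angle between plate4_center's own z axis and vertical between 0.4 and 0.8 rad and distance between plate1_center and plate2_center above 0.076 m and distance between each of plate1_center, plate2_center and plate3_center above 0.076 m and distance between each of plate1_center, plate2_center, plate3_center and plate4_center above 0.076 m and value of joint lid below 0.06 rad and value of joint wheel between 1.396 and 1.536 rad and x of loupe_center in the frame of page between -0.042 and 0.042 m and y of loupe_center in the frame of page between -0.066 and 0.066 m and z of loupe_center in the frame of page between 0.024 and 0.036 m and angle between loupe_center's own z axis and vertical below 0.1 rad and linear speed of loupe below 0.02 m/s); the robot touches nothing.
It fails at once if a glass plate falls over or is laid flat (angle between any of plate1_center, plate2_center, plate3_center, plate4_center's own z axis and vertical above 1.25 rad).
It fails at once if something that is not part of the job is moved more than 30 mm or tipped over (distance of any of paperweight, pencil_pot, spectacle_case from where it was at the start of the episode above 0.03 m or angle between any of paperweight, pencil_pot, spectacle_case's own z axis and vertical above 0.6 rad).
Of plate1, plate2, plate3, plate4 only 2 to 3 are there at a start; the rules pass over those that are not, and their reading is None.
At some moment in a run one of loupe may be knocked a few centimetres aside while the robot is not near it.
It also fails if it takes over 208 s, if anything falls off the work surface, if the arm or the gripper's body presses on something with over 40 N, if the wrist force passes 120 N, or if a joint passes its speed limit or range.

## Working session

There is one attempt and no reset: what is moved stays moved. The work goes in short steps, Python scripts to look and compute and a tool call to move; the robot and the scene stay as the last step left them, time stands still between calls to the robot, and variables do not carry over. Pictures are saved under pics/ and viewed, and the job is handed in when it is done.

Besides the shell and the picture viewer there is one more tool, called by a JSON object that holds its "api" and its "payload", one argument or row to a line. servo_tool: Moves the arm, as the interface text tells. Its arguments: {"type":"object","properties":{"deltas":{"type":"array","items":{"type":"number"}},"jaw":{"type":"number"},"grip_force":{"type":"number"}},"required":["deltas"]}

```bash
mkdir -p pics; ls
cat > h.py <<'E'
import numpy as np, cv2
from rig import manip, eyes
from scipy.spatial.transform import Rotation as R
def cal(n):
    c=eyes.get_calibration(n); K=np.array(c['camera_matrix'],float); Rm=cv2.Rodrigues(np.array(c['rvec'],float))[0]; t=np.array(c['tvec'],float).ravel()
    return K,Rm,t
def ray(n,u,v):
    K,Rm,t=cal(n); d=Rm.T@np.linalg.inv(K)@np.array([u,v,1.]); return -Rm.T@t,d
def onz(n,u,v,z):
    o,d=ray(n,u,v); return o+d*(z-o[2])/d[2]
def proj(n,p):
    K,Rm,t=cal(n); q=K@(Rm@np.asarray(p,float)+t); return q[:2]/q[2]
def cloud(n,depth):
    K,Rm,t=cal(n); v,u=np.mgrid[:480,:640]; P=np.stack([(u-K[0,2])/K[0,0]*depth,(v-K[1,2])/K[1,1]*depth,depth],-1)
    return (P-t)@Rm
def snap(tag):
    for n in('scene','top'):
        im,d=eyes.get_image(n); cv2.imwrite(f'pics/{tag}_{n}.png',im[:,:,::-1]); np.save(f'pics/{tag}_{n}.npy',d)
def pose():
    s=manip.get_state(); q=s['ee_rot']; return np.array(s['position']),R.from_quat([q[1],q[2],q[3],q[0]]).as_matrix(),s
E
python3 - <<'E'
from h import *
snap('a')
p,r,s=pose();print(s);print(r)
for n in('scene','top'):
    K,Rm,t=cal(n);print(n,K,-Rm.T@t,Rm)
E
```

```text
pics
{'clock': 0.1, 'qpos': array([-1.33099204e+00,  2.76535485e-01,  1.50598939e+00,  1.23170145e-05,
        1.36069755e+00, -1.20978468e-01]), 'qd': array([-0.00113542, -0.00190373, -0.0032071 , -0.00043929, -0.00262645,
       -0.00092915]), 'effort': array([ 1.03030517e-03, -4.17700410e+01, -2.46404940e+01, -2.48930437e-04,
        5.79579355e-03,  3.06789325e-06]), 'position': array([ 0.20287953, -0.53752803,  0.23053091]), 'ee_rot': array([-8.13804589e-04,  9.83773454e-01,  1.79413286e-01, -4.23747895e-05]), 'contact_force': array([-0.07248665,  0.7399813 , -0.35898102]), 'moment': array([-0.01092761,  0.02892346, -0.01461622]), 'width': 0.08543616610517778}
[[ 9.35621742e-01  3.53003986e-01 -3.75389096e-04]
 [ 3.53004124e-01 -9.35620421e-01  1.58599350e-03]
 [ 2.08640324e-04 -1.61640390e-03 -9.99998672e-01]]
scene [[537.48433963   0.         324.14876065]
 [  0.         537.48433963 239.58178221]
 [  0.           0.           1.        ]] [ 1.32804686 -0.76741041  0.8144829 ] [[ 0.70554419  0.70859697  0.00988544]
 [ 0.40802885 -0.39478677 -0.82319856]
 [-0.57941336  0.58483651 -0.56766752]]
top [[569.0281704    0.         308.57163648]
 [  0.         569.0281704  237.06856254]
 [  0.           0.           1.        ]] [ 0.36969712 -0.01228229  1.2981214 ] [[ 0.01309192 -0.9998934  -0.00646529]
 [-0.98881144 -0.01198541 -0.14868854]
 [ 0.1485952   0.00833957 -0.98886294]]
```

View pics/a_scene.png

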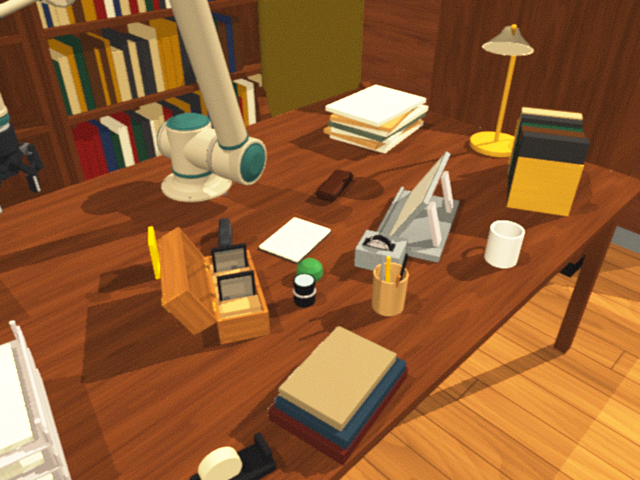

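View pics/a_top.png

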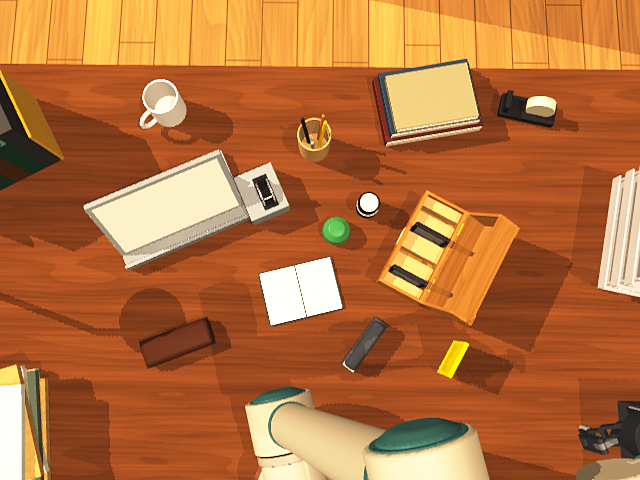

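The scene view shows two framed plates in the case, around (230,260) and (237,290). The yellow look-alike is at (153,250), the loupe at (305,290), and the viewer with its wheel at (380,240). The top view shows the plates at (430,235) and (408,275), the notebook at (301,291), the wheel at (264,188), the paperweight at (336,230) and the pot at (314,138). I'll zoom in next.

Run:
```python
from h import *
a=cv2.imread('pics/a_top.png');b=cv2.imread('pics/a_scene.png')
cv2.imwrite('pics/z1.png',cv2.resize(a[180:340,360:540],(800,711),interpolation=3)[:600])
x=cv2.resize(a[180:330,360:530],None,fx=4,fy=4,interpolation=3);cv2.imwrite('pics/z1.png',x)
cv2.imwrite('pics/z2.png',cv2.resize(b[210:350,140:330],None,fx=4,fy=4,interpolation=3))
cv2.imwrite('pics/z3.png',cv2.resize(a[145:275,80:280],None,fx=4,fy=4,interpolation=3))
cv2.imwrite('pics/z4.png',cv2.resize(b[150:290,330:470],None,fx=4,fy=4,interpolation=3))
```

```text
(no output)
```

View pics/z1.png

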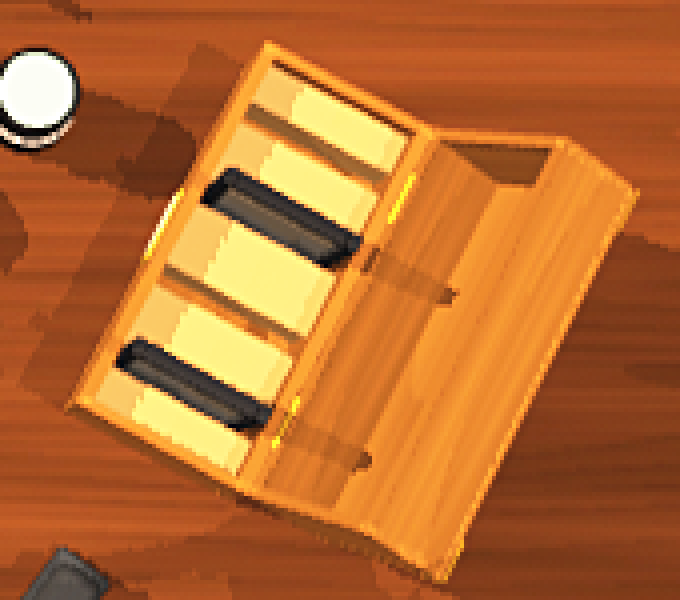

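View pics/z2.png

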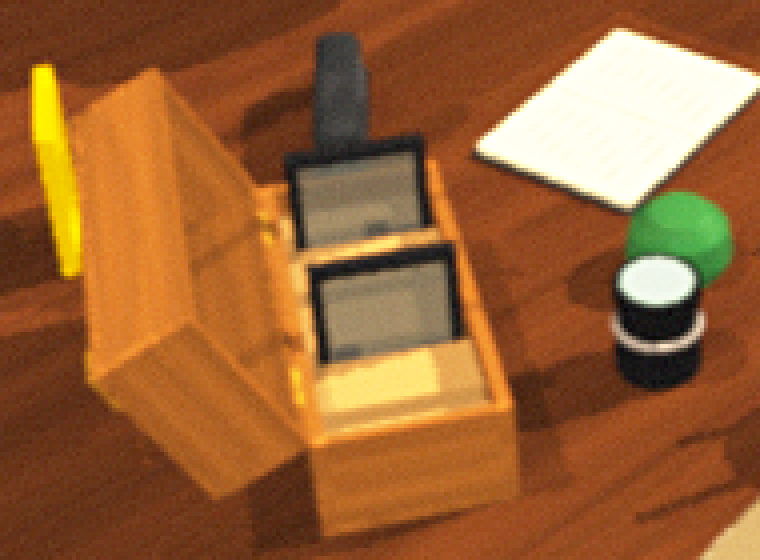

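View pics/z3.png

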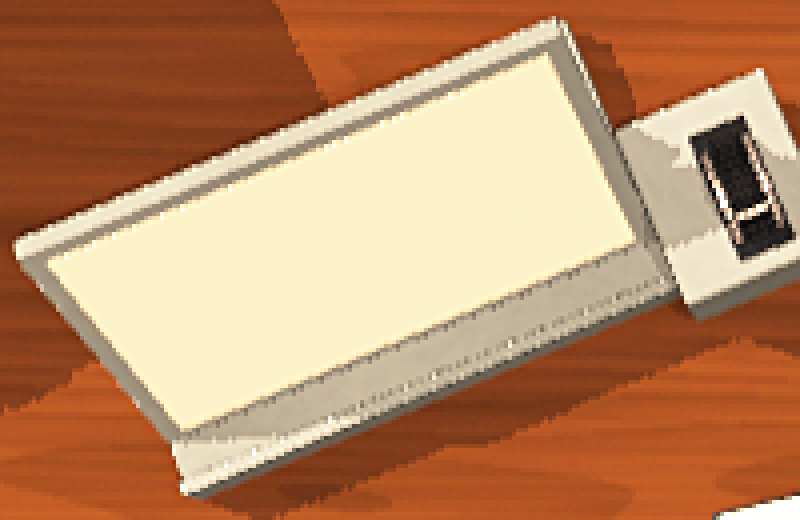

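View pics/z4.png

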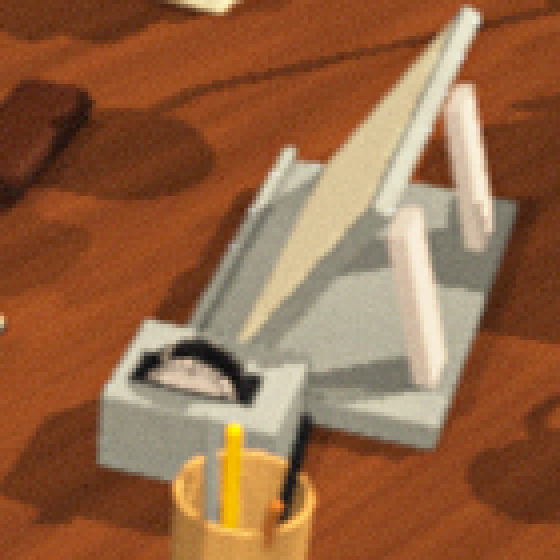

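Run:
```python
from h import *
np.set_printoptions(precision=4,suppress=True)
d=np.load('pics/a_top.npy');C=cloud('top',d)
f=lambda x,y,x0=360,y0=180:(x0+(x-1.5)/4,y0+(y-1.5)/4)
for nm,q in dict(farL=(268,45),nearL=(72,405),farH=(433,132),nearH=(243,490)).items():
    u,v=f(*q);print(nm,onz('top',u,v,.064))
# depth cloud of black plates tops
im=cv2.imread('pics/a_top.png').astype(int)
m=(im.max(2)<70)
for (x0,x1,y0,y1) in((408,452,220,250),(386,430,262,290)):
    s=np.zeros_like(m);s[y0:y1,x0:x1]=1
    P=C[m&s];print(len(P),np.percentile(P[:,2],[5,50,95]));
    T=P[P[:,2]>.1];c=T.mean(0);w,V=np.linalg.eigh(np.cov(T[:,:2].T));print(c,V[:,1],T[:,:2].min(0),T[:,:2].max(0))
# notebook
h=cv2.cvtColor(im.astype(np.uint8),cv2.COLOR_BGR2HSV)
def big(mask,x0,x1,y0,y1):
    s=np.zeros(mask.shape,np.uint8);s[y0:y1,x0:x1]=mask[y0:y1,x0:x1];c,_=cv2.findContours(s,0,2);return max(c,key=cv2.contourArea)
c=big((im.min(2)>180),250,350,250,335);r=cv2.minAreaRect(c);print('note px',r)
for q in cv2.boxPoints(r):print(onz('top',*q,.008),proj('scene',onz('top',*q,.008)))
c=onz('top',*r[0],.008);print('page',c,C[int(r[0][1]),int(r[0][0])])
# loupe
c=big(im.min(2)>180,350,390,185,215);(u,v),rr=cv2.minEnclosingCircle(c);print('loupe top px',u,v,rr,onz('top',u,v,.06),C[int(v),int(u)])
# viewer
for nm,q in dict(FL=(183,495),FR=(672,292),glassNL=(182,433),glassNR=(634,240),glassFL=(50,262),glassFR=(550,54),topL=(20,245),topR=(560,22),boxA=(622,128),boxB=(764,70),boxD=(690,300),wf=(742,258),wb=(718,122),wl=(705,140),wline=(750,212)).items():
    u,v=f(*q,80,145);print(nm,(round(u),round(v)),C[int(round(v)),int(round(u))])
for nm,(u,v) in dict(paper=(336,230),pot=(314,138),spec=(177,343),stap=(365,345),yel=(453,358)).items(): print(nm,C[v,u])
```

```text
farL [ 0.6619 -0.2623  0.064 ]
nearL [ 0.461  -0.1527  0.064 ]
farH [ 0.6139 -0.3522  0.064 ]
nearH [ 0.4164 -0.2445  0.064 ]
242 [0.0383 0.1055 0.1107]
[ 0.5627 -0.2635  0.107 ] [0.4774 0.8787] [ 0.5405 -0.2992] [ 0.5837 -0.228 ]
221 [0.0334 0.106  0.1103]
[ 0.4704 -0.2135  0.1146] [0.1839 0.9829] [ 0.3697 -0.251 ] [ 0.4922 -0.0123]
note px ((300.02197265625, 290.67474365234375), (52.8200798034668, 73.47358703613281), 76.50426483154297)
[0.4783 0.1121 0.008 ] [329.9173 228.5589]
[ 0.5195 -0.0499  0.008 ] [296.1954 259.8394]
[ 0.4036 -0.0785  0.008 ] [257.921  245.2495]
[0.3634 0.0814 0.008 ] [293.2043 216.5561]
page [0.4408 0.0163 0.008 ] [0.4426 0.0165 0.0033]
loupe top px 368.7684631347656 201.87583923339844 9.206995010375977 [ 0.6363 -0.1344  0.06  ] [ 0.6381 -0.1326  0.0609]
FL (125, 268) [0.4877 0.4179 0.0021]
FR (248, 218) [0.6047 0.1378 0.0168]
glassNL (125, 253) [0.5196 0.4124 0.0252]
glassNR (238, 205) [0.6326 0.1602 0.0275]
glassFL (92, 210) [0.5913 0.4405 0.1597]
glassFR (217, 158) [0.7035 0.1887 0.1607]
topL (85, 206) [0.599  0.4544 0.1621]
topR (220, 150) [ 0.7716  0.2114 -0.004 ]
boxA (235, 177) [0.6909 0.1652 0.0553]
boxB (271, 162) [ 0.7425  0.0895 -0.0002]
boxD (252, 220) [0.5943 0.1249 0.0495]
wf (265, 209) [0.6178 0.0958 0.0585]
wb (259, 175) [0.6962 0.1114 0.055 ]
wl (256, 180) [0.6849 0.118  0.0538]
wline (267, 198) [0.6408 0.0911 0.0675]
paper [ 0.5751 -0.0628  0.0426]
pot [ 0.8012 -0.0111  0.0029]
spec [0.3218 0.2829 0.0355]
stap [ 0.3233 -0.1271  0.0434]
yel [ 0.2992 -0.3124  0.0614]
```

Run:
```python
from h import *
np.set_printoptions(precision=4,suppress=True)
d=np.load('pics/a_top.npy');C=cloud('top',d)
ds=np.load('pics/a_scene.npy');S=cloud('scene',ds)
f=lambda x,y,x0=80,y0=145:(x0+(x-1.5)/4,y0+(y-1.5)/4)
m=np.zeros((480,640),np.uint8)
q=np.array([f(200,415),f(610,240),f(545,75),f(70,265)]);cv2.fillPoly(m,[np.round(q).astype(int)],1)
P=C[m>0];c=P.mean(0);n=np.linalg.svd(P-c,full_matrices=0)[2][2];n*=np.sign(n[2]);print('panel n',n,'lean',90-np.degrees(np.arccos(n[2])),np.abs((P-c)@n).std())
# x axis = -horizontal n
ex=-np.array([n[0],n[1],0]);ex/=np.linalg.norm(ex);ey=np.array([-ex[1],ex[0],0]);print('ex',ex,np.degrees(np.arctan2(ex[1],ex[0])))
# panel corners by ray-plane
def onpl(u,v):
    o,dd=ray('top',u,v);return o+dd*((c-o)@n)/(dd@n)
for nm,qq in dict(gNL=(182,433),gNR=(634,240),gFL=(50,262),gFR=(550,54),pTL=(20,243),pTR=(556,20)).items():
    p=onpl(*f(*qq));print(nm,p,'y',p@ey,'x',p@ex)
k=(c@n-0.02*n[2]);# point on z=.02: p.n=c.n ; p = a*ex + b*ey
a=k/(ex@n);print('ledge x coord',a)
# ledge floor & lip heights in local coordinates
L=np.stack([C@ex-a,C@ey,C[...,2]],-1)
for y in (0.05,.1,.15,.2):
  pass
gy=np.array([p@ey for p in [onpl(*f(182,433)),onpl(*f(634,240))]]);print('y mid',gy.mean(),gy)
np.savez('pics/led.npz',ex=ex,ey=ey,a=a)
for cloudn,X in(('top',C),('scene',S)):
  L=np.stack([X@ex-a,X@ey-gy.mean(),X[...,2]],-1).reshape(-1,3)
  s=L[(np.abs(L[:,1])<.1)&(L[:,0]>-.05)&(L[:,0]<.01)&(L[:,2]>-.01)&(L[:,2]<.06)]
  print(cloudn)
  for x0 in np.arange(-.05,.01,.004):
    t=s[(s[:,0]>x0)&(s[:,0]<x0+.004)]
    if len(t): print(round(x0,3),len(t),np.percentile(t[:,2],[10,50,90]))
  s=L[(L[:,1]>-.28)&(L[:,1]<-.12)&(L[:,0]>-.08)&(L[:,0]<.14)&(L[:,2]>.045)&(L[:,2]<.09)]
  t=s[s[:,2]>.06];print('wheel',len(t),t.min(0),t.max(0),t.mean(0)); t=s[(s[:,2]<.06)];print('box',np.percentile(t,[1,99],axis=0))
```

```text
panel n [0.9069 0.3741 0.1938] lean 11.17348889113174 0.014639208224705122
ex [-0.9244 -0.3813 -0.    ] -157.5837327526075
gNL [ 0.6943  0.9048 -1.4528] y -0.5717332682399829 x -0.9868397530341665
gNR [ 0.849   0.3007 -1.0106] y 0.045730876304169686 x -0.8994889288598671
gFL [0.5243 0.3038 0.503 ] y -0.08086356061124769 x -0.6005291167680725
gFR [0.5911 0.121  0.5431] y 0.11359723437417332 x -0.5925982206574179
pTL [0.5165 0.2855 0.5747] y -0.06691600968713128 x -0.5863608193435842
pTR [0.5821 0.1075 0.6113] y 0.12264897345465152 x -0.5791329504228051
ledge x coord -0.6959246862933678
y mid -0.2630011959679066 [-0.5717  0.0457]
top
-0.05 104 [-0.0038  0.0001  0.0033]
-0.046 90 [-0.0048 -0.0008  0.0027]
-0.042 95 [-0.0036 -0.0003  0.0028]
-0.038 101 [-0.0043 -0.001   0.0024]
-0.034 94 [-0.0045 -0.0003  0.003 ]
-0.03 103 [-0.0038 -0.0004  0.003 ]
-0.026 94 [-0.0038 -0.0003  0.0027]
-0.022 103 [-0.0042 -0.0012  0.0025]
-0.018 101 [-0.0039 -0.001   0.0027]
-0.014 108 [-0.0037 -0.0004  0.0032]
-0.01 100 [-0.0035 -0.0003  0.003 ]
-0.006 107 [-0.0038 -0.0012  0.0025]
-0.002 107 [-0.0035 -0.0007  0.0022]
0.002 103 [-0.0038 -0.0006  0.003 ]
0.006 112 [-0.0043 -0.0004  0.0031]Traceback (most recent call last):
  File "<stdin>", line 32, in <module>
    return umr_minimum(a, axis, None, out, keepdims, initial, where)
ValueError: zero-size array to reduction operation minimum which has no identity
```

```bash
cat > led.py <<'E'
from h import *
np.set_printoptions(precision=4,suppress=True)
d=np.load('pics/a_top.npy');C=cloud('top',d);C[d<=0]=np.nan
ds=np.load('pics/a_scene.npy');S=cloud('scene',ds);S[ds<=0]=np.nan
f=lambda x,y,x0=80,y0=145:(x0+(x-1.5)/4,y0+(y-1.5)/4)
m=np.zeros((480,640),np.uint8)
q=np.array([f(200,415),f(610,240),f(545,75),f(70,265)]);cv2.fillPoly(m,[np.round(q).astype(int)],1)
P=C[m>0];P=P[np.isfinite(P).all(1)]
for i in range(4):
    c=P.mean(0);n=np.linalg.svd(P-c,full_matrices=0)[2][2];n*=np.sign(n[2]);r=np.abs((P-c)@n)
    P=P[r<max(.004,2*np.median(r))] if i<3 else P
print('panel n',n,'tilt of n from horiz',90-np.degrees(np.arccos(n[2])),r.std(),len(P))
ex=-np.array([n[0],n[1],0]);ex/=np.linalg.norm(ex);ey=np.array([-ex[1],ex[0],0]);print('ex',ex,np.degrees(np.arctan2(ex[1],ex[0])))
def onpl(u,v):
    o,dd=ray('top',u,v);return o+dd*((c-o)@n)/(dd@n)
for nm,qq in dict(gNL=(182,433),gNR=(634,240),gFL=(50,262),gFR=(550,54),pTL=(20,243),pTR=(556,20)).items():
    p=onpl(*f(*qq));print(nm,p,'y',p@ey,'x',p@ex)
a=(c@n-0.02*n[2])/(ex@n);print('ledge x coord',a)
gy=np.array([onpl(*f(*z))@ey for z in((182,433),(634,240),(50,262),(550,54))]);b=gy.mean();print('ymid',b,'origin',a*ex+b*ey)
E
python3 - <<'E'
from led import *
for nm,X in(('top',C),('scene',S)):
  L=np.stack([X@ex-a,X@ey-b,X[...,2]],-1).reshape(-1,3);L=L[np.isfinite(L).all(1)]
  s=L[(np.abs(L[:,1])<.1)&(L[:,2]>-.01)&(L[:,2]<.06)]
  print(nm)
  for x0 in np.arange(-.044,.016,.004):
    t=s[(s[:,0]>x0)&(s[:,0]<x0+.004)]
    if len(t)>3: print(round(x0,3),len(t),np.percentile(t[:,2],[10,50,90]))
  s=L[(L[:,1]>-.28)&(L[:,1]<-.12)&(L[:,0]>-.08)&(L[:,0]<.14)&(L[:,2]>.045)&(L[:,2]<.09)]
  t=s[s[:,2]>.063];print('wheel',len(t),np.percentile(t,[2,98],axis=0)); t=s[(s[:,2]<.06)&(s[:,1]<-.15)];print('box',np.percentile(t,[1,99],axis=0))
E
```

```text
panel n [-0.7908 -0.3539  0.4994] tilt of n from horiz 29.962898716873 0.0009515248467402156 5450
ex [ 0.9128  0.4085 -0.    ] 24.10752646849453
gNL [0.5198 0.4118 0.0261] y 0.16358991629036518 x 0.6426448056522969
gNR [0.6334 0.16   0.0276] y -0.11270973532812047 x 0.643536744932568
gFL [0.5911 0.4403 0.1593] y 0.16048918930635514 x 0.7194450387579063
gFR [0.7037 0.1887 0.1592] y -0.11518676729530156 x 0.7194239890045164
pTL [0.5975 0.4496 0.1759] y 0.16633879516900746 x 0.7290112156253951
pTR [0.7168 0.1833 0.1761] y -0.12541459912347877 x 0.7291239520105075
ledge x coord 0.63915335789179
ymid 0.024045650743324577 origin [0.5736 0.283  0.    ]
top
-0.044 143 [-0.0044 -0.0009  0.0027]
-0.04 152 [-0.004  -0.0005  0.0031]
-0.036 184 [-0.003   0.0008  0.0162]
-0.032 361 [0.001  0.022  0.0317]
-0.028 143 [0.0255 0.0293 0.0326]
-0.024 75 [0.0182 0.0216 0.0285]
-0.02 149 [0.0159 0.019  0.0224]
-0.016 160 [0.0168 0.0196 0.0233]
-0.012 146 [0.0156 0.0194 0.0237]
-0.008 155 [0.0163 0.0197 0.0231]
-0.004 147 [0.0161 0.0194 0.0226]
0.0 220 [0.0173 0.0218 0.0292]
0.004 226 [0.0246 0.0307 0.0364]
0.008 218 [0.0324 0.0377 0.0423]
0.012 229 [0.0396 0.0442 0.0504]
wheel 427 [[-0.0256 -0.2176  0.0635]
 [ 0.0414 -0.1218  0.0888]]
box [[-0.0495 -0.241   0.0476]
 [ 0.0589 -0.151   0.0595]]
scene
-0.044 49 [-0.0029 -0.0002  0.0021]
-0.04 17 [-0.0008  0.0009  0.0022]
-0.028 42 [0.0273 0.0289 0.0317]
-0.024 64 [0.0242 0.0291 0.0323]
-0.02 93 [0.0186 0.0214 0.0298]
-0.016 55 [0.0178 0.0196 0.0219]
-0.012 50 [0.0174 0.0196 0.0219]
-0.008 58 [0.018  0.02   0.0226]
-0.004 50 [0.0179 0.0195 0.021 ]
0.0 55 [0.0177 0.02   0.0217]
0.004 17 [0.0194 0.0212 0.0267]
0.008 26 [0.0287 0.0321 0.0344]
0.012 23 [0.0354 0.0385 0.0405]
wheel 281 [[-0.0194 -0.2224  0.0634]
 [ 0.0523 -0.1299  0.0878]]
box [[-0.0444 -0.2456  0.0458]
 [ 0.0641 -0.1526  0.0588]]
```

```bash
cat > case.py <<'E'
from led import *
H=np.array([.5152,-.2984,.064]);th=np.radians(-28.6);cx=np.array([np.cos(th),np.sin(th),0]);cy=np.array([-cx[1],cx[0],0])
def loc(X): return np.stack([(X-H)@cx,(X-H)@cy,X[...,2]-H[2]],-1)
E
python3 - <<'E'
from case import *
a_=cv2.imread('pics/a_top.png');b_=cv2.imread('pics/a_scene.png')
for nm,X,im in(('top',C,a_),('scene',S,b_)):
  L=loc(X);ok=np.isfinite(L).all(2)
  dark=im.max(2)<75
  s=ok&dark&(L[...,2]>.005)&(L[...,2]<.055)&(L[...,1]>0.0)&(L[...,1]<.105)
  for x0 in(-78,-26,26,78):
    t=L[s&(np.abs(L[...,0]-x0/1000)<.02)]
    if len(t)>10:
      tt=t[t[:,2]>.033];print(nm,x0,len(t),'range',np.percentile(t,[2,98],axis=0).round(4).tolist(),'top mean',tt.mean(0),len(tt))
  # rim of tray
  s=ok&(np.abs(L[...,2])<.004)&(L[...,1]<.125)&(L[...,1]>-.02)&(np.abs(L[...,0])<.13);t=L[s];print('rim',np.percentile(t,[1,99],axis=0).tolist())
  s=ok&(L[...,1]<-.004)&(L[...,1]>-.2)&(L[...,2]>-.03)&(L[...,2]<.15)&(np.abs(L[...,0])<.09);t=L[s]
  for y0 in np.arange(-.2,0,.01):
    k=t[(t[:,1]>=y0)&(t[:,1]<y0+.01)]
    if len(k)>5: print(round(y0,3),len(k),np.percentile(k[:,2],[5,50,95]))
E
```

```text
panel n [-0.7908 -0.3539  0.4994] tilt of n from horiz 29.962898716873 0.0009515248467402156 5450
ex [ 0.9128  0.4085 -0.    ] 24.10752646849453
gNL [0.5198 0.4118 0.0261] y 0.16358991629036518 x 0.6426448056522969
gNR [0.6334 0.16   0.0276] y -0.11270973532812047 x 0.643536744932568
gFL [0.5911 0.4403 0.1593] y 0.16048918930635514 x 0.7194450387579063
gFR [0.7037 0.1887 0.1592] y -0.11518676729530156 x 0.7194239890045164
pTL [0.5975 0.4496 0.1759] y 0.16633879516900746 x 0.7290112156253951
pTR [0.7168 0.1833 0.1761] y -0.12541459912347877 x 0.7291239520105075
ledge x coord 0.63915335789179
ymid 0.024045650743324577 origin [0.5736 0.283  0.    ]
top -78 205 range [[-0.0838, 0.0149, 0.0117], [-0.074, 0.0916, 0.0478]] top mean [-0.0791  0.0524  0.043 ] 187
top 26 195 range [[0.0196, 0.0144, 0.0087], [0.0294, 0.0918, 0.0476]] top mean [0.0249 0.0531 0.0428] 170
rim [[-0.11463451719644203, -0.019395516831150508, -0.0038404375645588024], [0.11205624726915256, 0.10248232534488118, 0.003862495291952466]]
-0.1 302 [0.0654 0.0696 0.0735]
-0.09 383 [0.0704 0.0739 0.0781]
-0.08 378 [0.0749 0.07
[... 262 characters left out ...]
ene -78 211 range [[-0.0815, 0.0147, 0.0103], [-0.0682, 0.0912, 0.0459]] top mean [-0.0739  0.0523  0.0415] 167
scene 26 183 range [[0.0253, 0.0159, 0.0061], [0.0352, 0.0911, 0.0456]] top mean [0.0309 0.0537 0.0415] 138
rim [[-0.10826381768961879, -0.01926972968795887, -0.003768791721488249], [0.11733013684624521, 0.10461527191025462, 0.003865380150183161]]
-0.1 132 [0.0668 0.0691 0.0717]
-0.09 252 [0.0704 0.0733 0.0762]
-0.08 246 [0.0748 0.0783 0.0819]
-0.07 250 [0.0804 0.0833 0.0865]
-0.06 248 [0.0856 0.0885 0.0915]
-0.05 221 [-0.0164  0.0903  0.0935]
-0.04 126 [-0.0144 -0.0109 -0.0075]
-0.03 172 [-0.0097 -0.006  -0.003 ]
-0.02 215 [-0.0041 -0.0009  0.002 ]
-0.01 147 [0.0002 0.0033 0.0058]
```

```bash
cat > go.py <<'E'
from h import *
def tgt(yaw,tilt=0,dirx=None):
    # yaw deg: direction of tool y (jaw) in world; tilt deg: tool back end leans towards +jaw dir
    y=np.array([np.cos(np.radians(yaw)),np.sin(np.radians(yaw)),0]);z=np.array([0,0,-1.])
    x=np.cross(y,z);M=np.stack([x,y,z],1)
    # rotate about horizontal axis so that -z leans towards +y
    ax=np.cross([0,0,1.],y);return R.from_rotvec(ax*np.radians(tilt)).as_matrix()@M
def plan(p,M,step=4.5,deg=8):
    """straight interpolation; prints rows in tool axes (cm,deg)"""
    p0,R0,s=pose();p=np.asarray(p,float)
    rv=R.from_matrix(R0.T@M).as_rotvec();D=np.linalg.norm(p-p0)*100
    n=int(max(1,np.ceil(D/step),np.ceil(np.degrees(np.linalg.norm(rv))/deg)))
    print('now',p0.round(4),'dist cm',D.round(2),'turn',np.degrees(rv).round(1),'rows',n,'t',round(s['clock'],1),'F',np.round(s['contact_force'],1),'w',round(s['width'],4))
    out=[]
    for i in range(n):
        Ri=R0@R.from_rotvec(rv*i/n).as_matrix();d=Ri.T@(p-p0)/n*100
        out+=list(np.round(d,2)+0.)+list(np.round(np.degrees(rv)/n,1)+0.)
    print([float(round(v,2)) for v in out])
E
python3 - <<'E'
from go import *
plan((.5652,-.2650,.2),tgt(-28.6))
E
```

```text
now [ 0.2029 -0.5375  0.2305] dist cm 45.44 turn [ -0.1  -0.  -40.7] rows 11 t 0.1 F [-0.1  0.7 -0.4] w 0.0854
[3.96, -1.15, 0.28, 0.0, 0.0, -3.7, 4.02, -0.9, 0.28, 0.0, 0.0, -3.7, 4.07, -0.64, 0.28, 0.0, 0.0, -3.7, 4.1, -0.37, 0.28, 0.0, 0.0, -3.7, 4.12, -0.11, 0.28, 0.0, 0.0, -3.7, 4.12, 0.16, 0.28, 0.0, 0.0, -3.7, 4.1, 0.43, 0.28, 0.0, 0.0, -3.7, 4.06, 0.69, 0.28, 0.0, 0.0, -3.7, 4.01, 0.95, 0.28, 0.0, 0.0, -3.7, 3.94, 1.21, 0.28, 0.0, 0.0, -3.7, 3.85, 1.46, 0.28, 0.0, 0.0, -3.7]
```

{"api": "servo_tool", "payload": {
  "deltas": [4,-1.1,0.2,0,0,-3.7,4,-0.9,0.2,0,0,-3.7,4.1,-0.6,0.2,0,0,-3.7,4.1,-0.4,0.2,0,0,-3.7,4.1,-0.1,0.2,0,0,-3.7,4.1,0.2,0.2,0,0,-3.7,4.1,0.4,0.2,0,0,-3.7,4.1,0.7,0.2,0,0,-3.7,4,1,0.2,0,0,-3.7,4,1.2,0.2,0,0,-3.7,3.8,1.4,0.2,0,0,-3.7,0,0,0,0,0,0],
  "jaw": 4
}}

```text
clock: 1.3
position: [0.5739, -0.2512, 0.2005]
ee_rot: [-0.005, 0.854, 0.521, -0.001]
contact_force: [-0.4, 0.7, -0.4]
width: 0.0402
```

Run:
```python
from go import *
plan((.5652,-.2650,.2),tgt(-28.6))
```

```text
now [ 0.5739 -0.2512  0.2005] dist cm 1.63 turn [-0.5 -0.2  1.3] rows 1 t 1.3 F [-0.4  0.7 -0.4] w 0.0402
[-1.62, -0.14, 0.05, -0.5, -0.2, 1.3]
```

{"api": "servo_tool", "payload": {
  "deltas": [-1.6,-0.1,0,-0.5,-0.2,1.3,0,0,0,0,0,0]
}}

```text
clock: 1.5
position: [0.5646, -0.2653, 0.1991]
ee_rot: [-0.001, 0.86, 0.511, -0.002]
contact_force: [0.4, 0.3, -0.2]
width: 0.0397
```

Run:
```python
from go import *
plan((.5652,-.2650,.2),tgt(-28.6))
snap('b')
a=cv2.imread('pics/b_top.png');b=cv2.imread('pics/b_scene.png')
x=cv2.resize(a[180:330,360:530],None,fx=3,fy=3,interpolation=3);y=cv2.resize(b[180:330,140:270],None,fx=3,fy=3,interpolation=3)
cv2.imwrite('pics/zb.png',np.hstack([x[:,:400],y]))
```

```text
now [ 0.5646 -0.2653  0.1991] dist cm 0.11 turn [-0.2  0.1  0.1] rows 1 t 1.5 F [ 0.4  0.3 -0.2] w 0.0397
[0.05, 0.04, -0.09, -0.2, 0.1, 0.1]
```

View pics/zb.png

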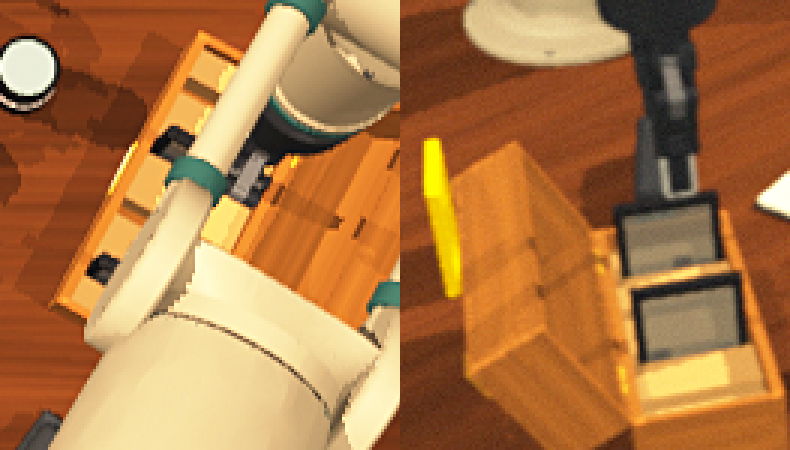

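{"api": "servo_tool", "payload": {
  "deltas": [0,0,3,0,0,0,0,0,3,0,0,0,0,0,3,0,0,0,0,0,2,0,0,0,0,0,1.4,0,0,0,0,0,0,0,0,0]
}}

```text
clock: 2.2
position: [0.5609, -0.2723, 0.0751]
ee_rot: [0.002, 0.863, 0.505, 0.001]
contact_force: [-0.2, -0.5, 0.2]
width: 0.0399
```

Run:
```python
from go import *
plan((.5652,-.2650,.073),tgt(-28.6))
im,d=eyes.get_image('scene');cv2.imwrite('pics/c.png',cv2.resize(im[200:320,150:290,::-1],None,fx=5,fy=5,interpolation=3))
```

```text
now [ 0.5609 -0.2723  0.0751] dist cm 0.87 turn [ 0.2  0.  -0.7] rows 1 t 2.2 F [-0.2 -0.5  0.2] w 0.0399
[0.85, 0.02, 0.21, 0.2, 0.0, -0.7]
```

View pics/c.png

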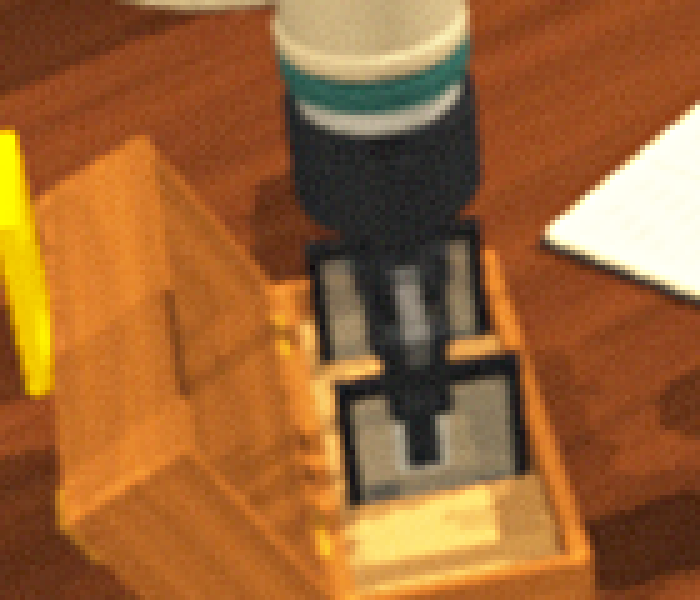

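{"api": "servo_tool", "payload": {
  "deltas": [0.8,0,0,0,0,-0.7,0,0,0,0,0,0]
}}

```text
clock: 2.45
position: [0.5662, -0.267, 0.0784]
ee_rot: [0.004, 0.86, 0.51, 0.002]
contact_force: [-0.1, -0.3, -0.1]
width: 0.0399
```

{"api": "servo_tool", "payload": {
  "deltas": [0,0,0,0,0,0,0,0,0,0,0,0,0,0,0,0,0,0,0,0,0,0,0,0,0,0,0,0,0,0],
  "jaw": 0.6,
  "grip_force": 25
}}

```text
clock: 2.95
position: [0.5649, -0.266, 0.0803]
ee_rot: [0.004, 0.86, 0.51, 0.001]
contact_force: [-1.2, 1.1, -1.2]
width: 0.0096
```

{"api": "servo_tool", "payload": {
  "deltas": [0,0,-1,0,0,0,0,0,-1.5,0,0,0,0,0,-2,0,0,0,0,0,-2,0,0,0,0,0,-2,0,0,0,0,0,-2,0,0,0,0,0,-2,0,0,0,0,0,-2,0,0,0,0,0,0,0,0,0]
}}

```text
clock: 3.85
position: [0.5701, -0.2682, 0.2367]
ee_rot: [0.011, 0.86, 0.51, 0.007]
contact_force: [0.1, -0.7, -1.2]
width: 0.0094
```

Run:
```python
from go import *
p,r,s=pose();print(p,s['contact_force'],s['width'])
im,d=eyes.get_image('scene');cv2.imwrite('pics/d.png',cv2.resize(im[100:320,120:320,::-1],None,fx=2.5,fy=2.5,interpolation=3))
```

```text
[ 0.57008886 -0.26819316  0.23666959] [ 0.11916382 -0.7213082  -1.17876753] 0.009402174553640688
```

View pics/d.png

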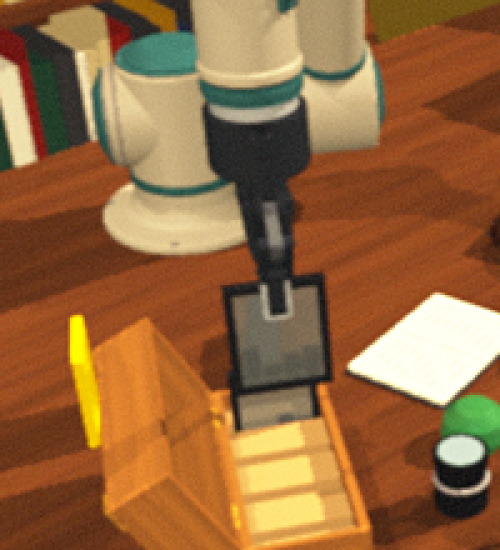

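Run:
```python
from go import *
plan((.5544,.3329,.22),tgt(24.1,12),step=4.0)
M=tgt(24.1,12);print(M)
```

```text
now [ 0.5693 -0.2678  0.235 ] dist cm 60.11 turn [ 12.4  -4.9 -52.7] rows 16 t 3.9 F [-0.   0.8 -2. ] w 0.0096
[3.25, -1.89, 0.05, 0.8, -0.3, -3.3, 3.35, -1.7, 0.06, 0.8, -0.3, -3.3, 3.44, -1.5, 0.06, 0.8, -0.3, -3.3, 3.52, -1.3, 0.06, 0.8, -0.3, -3.3, 3.59, -1.09, 0.06, 0.8, -0.3, -3.3, 3.65, -0.89, 0.05, 0.8, -0.3, -3.3, 3.7, -0.67, 0.04, 0.8, -0.3, -3.3, 3.73, -0.46, 0.03, 0.8, -0.3, -3.3, 3.75, -0.24, 0.01, 0.8, -0.3, -3.3, 3.76, -0.03, 0.0, 0.8, -0.3, -3.3, 3.75, 0.19, -0.03, 0.8, -0.3, -3.3, 3.73, 0.4, -0.05, 0.8, -0.3, -3.3, 3.71, 0.61, -0.08, 0.8, -0.3, -3.3, 3.66, 0.83, -0.11, 0.8, -0.3, -3.3, 3.61, 1.03, -0.14, 0.8, -0.3, -3.3, 3.54, 1.24, -0.17, 0.8, -0.3, -3.3]
[[-4.08330460e-01  8.92886560e-01 -1.89788897e-01]
 [ 9.12834177e-01  3.99407460e-01 -8.48966764e-02]
 [-4.80995677e-18 -2.07911691e-01 -9.78147601e-01]]
```

{"api": "servo_tool", "payload": {
  "deltas": [3.2,-1.9,-0.1,0.8,-0.3,-3.3,3.4,-1.7,-0.1,0.8,-0.3,-3.3,3.4,-1.5,-0.1,0.8,-0.3,-3.3,3.5,-1.3,0,0.8,-0.3,-3.3,3.6,-1.1,0,0.8,-0.3,-3.3,3.6,-0.9,0,0.8,-0.3,-3.3,3.7,-0.7,0,0.8,-0.3,-3.3,3.7,-0.5,0,0.8,-0.3,-3.3,3.7,-0.2,0,0.8,-0.3,-3.3,3.8,0,0,0.8,-0.3,-3.3,3.7,0.2,0,0.8,-0.3,-3.3,3.7,0.4,0,0.8,-0.3,-3.3,3.7,0.6,-0.1,0.8,-0.3,-3.3,3.6,0.8,-0.1,0.8,-0.3,-3.3,3.6,1,-0.1,0.8,-0.3,-3.3,3.5,1.2,-0.1,0.8,-0.3,-3.3,0,0,0,0,0,0]
}}

```text
clock: 5.6
position: [0.5398, 0.3518, 0.2016]
ee_rot: [-0.071, 0.525, 0.842, -0.097]
contact_force: [-0.3, -0.4, -2.4]
width: 0.0094
```

Run:
```python
from go import *
plan((.5544,.3329,.20),tgt(24.1,12),step=4.0)
```

```text
now [0.5398 0.3518 0.2016] dist cm 2.39 turn [-1.8 -0.6  2.1] rows 1 t 5.6 F [-0.3 -0.4 -2.4] w 0.0094
[-2.34, 0.5, 0.0, -1.8, -0.6, 2.1]
```

{"api": "servo_tool", "payload": {
  "deltas": [-2.3,0.5,0,-1.8,-0.6,2.1,0,0,0,0,0,0,0,0,0,0,0,0]
}}

```text
clock: 5.9
position: [0.5532, 0.3339, 0.195]
ee_rot: [-0.058, 0.54, 0.835, -0.09]
contact_force: [-1.0, 0.6, -2.1]
width: 0.0092
```

Run:
```python
from go import *
plan((.5544,.3329,.12),tgt(24.1,12),step=2.0)
snap('e')
a=cv2.imread('pics/e_top.png');b=cv2.imread('pics/e_scene.png')
x=cv2.resize(a[120:280,60:260],None,fx=2,fy=2,interpolation=3);y=cv2.resize(b[80:280,320:520],None,fx=2,fy=2,interpolation=3)
cv2.imwrite('pics/ze.png',np.hstack([np.vstack([x,np.zeros((80,400,3),np.uint8)]),y]))
```

```text
now [0.5532 0.3339 0.195 ] dist cm 7.5 turn [-0.3  0.   0.1] rows 4 t 5.9 F [-1.   0.6 -2.1] w 0.0092
[-0.03, 0.41, 1.83, -0.1, 0.0, 0.0, -0.04, 0.41, 1.83, -0.1, 0.0, 0.0, -0.04, 0.41, 1.83, -0.1, 0.0, 0.0, -0.04, 0.41, 1.83, -0.1, 0.0, 0.0]
```

View pics/ze.png

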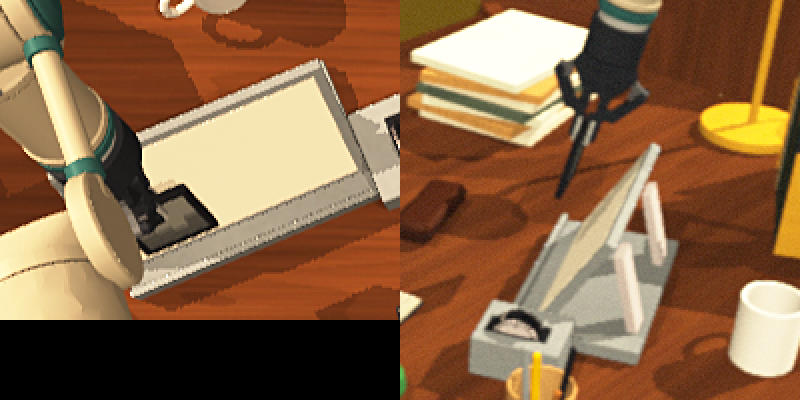

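The gripper holds the plate tilted back over the ledge. In the scene crop its lower edge is at about (560,195), well above the ledge. I'll check its position in ledge coordinates before lowering it.

```bash
cat > chk.py <<'E'
from h import *
np.set_printoptions(precision=4,suppress=True)
EX=np.array([.9128,.4085,0]);EY=np.array([-.4085,.9128,0]);O=np.array([.5759,.2823,.02])
def lloc(X): return np.stack([(X-O)@EX,(X-O)@EY,X[...,2]-O[2]],-1)
E
python3 - <<'E'
from chk import *
p,r,s=pose();print(s['clock'],p,lloc(p))
for n in('top','scene'):
    d=np.load(f'pics/e_{n}.npy');im=cv2.imread(f'pics/e_{n}.png');L=lloc(cloud(n,d));ok=(d>0)&(im.max(2)<80)
    t=L[ok&(np.abs(L[...,1]-.055)<.06)&(L[...,2]>.05)&(L[...,2]<.21)&(np.abs(L[...,0])<.08)]
    for z0 in np.arange(.08,.21,.02):
        k=t[(t[:,2]>z0)&(t[:,2]<z0+.02)]
        if len(k)>4: print(n,round(z0,2),len(k),'x',np.percentile(k[:,0],[5,50,95]),'y',np.percentile(k[:,1],[2,98]))
E
```

```text
6.0 [0.5534 0.3337 0.1954] [0.0005 0.0561 0.1754]
top 0.1 115 x [-0.0193 -0.0164 -0.0137] y [0.0164 0.0897]
top 0.12 136 x [-0.0164 -0.013  -0.0101] y [0.0163 0.0928]
top 0.14 39 x [-0.0127 -0.0098 -0.0063] y [0.016  0.0901]
top 0.16 21 x [-0.0077 -0.0053  0.0003] y [0.0163 0.0226]
top 0.18 50 x [-0.013   0.0007  0.0101] y [0.0163 0.0507]
top 0.2 70 x [-0.0004  0.0041  0.0106] y [0.0172 0.048 ]
scene 0.1 31 x [-0.0145 -0.0079 -0.005 ] y [0.0111 0.0925]
scene 0.12 38 x [-0.0114 -0.0055 -0.0018] y [0.0138 0.0901]
scene 0.14 35 x [-0.0063 -0.0012  0.0028] y [0.0128 0.0888]
scene 0.16 32 x [-0.0028  0.0023  0.0077] y [0.0119 0.0611]
scene 0.18 55 x [-0.0098  0.0086  0.0239] y [0.0128 0.0762]
scene 0.2 54 x [-0.0067  0.0085  0.0248] y [0.0157 0.0934]
```

{"api": "servo_tool", "payload": {
  "deltas": [0,0.4,1.9,0,0,0,0,0.4,1.9,0,0,0,0,0.4,1.9,0,0,0,0,0.4,1.9,0,0,0,0,0.1,0.6,0,0,0,0,0,0,0,0,0]
}}

```text
clock: 6.6
position: [0.5536, 0.333, 0.111]
ee_rot: [-0.057, 0.541, 0.834, -0.088]
contact_force: [-0.2, -0.1, -0.9]
width: 0.0096
```

Run:
```python
from go import *
plan((.5544,.3329,.0915),tgt(24.1,12),step=2.0)
```

```text
now [0.5536 0.333  0.111 ] dist cm 1.95 turn [-0. -0. -0.] rows 1 t 6.6 F [-0.2 -0.1 -0.9] w 0.0096
[-0.05, 0.47, 1.89, 0.0, 0.0, 0.0]
```

{"api": "servo_tool", "payload": {
  "deltas": [0,0.2,0.6,0,0,0,0,0.1,0.5,0,0,0,0,0.1,0.4,0,0,0,0,0,0,0,0,0]
}}

```text
clock: 7.0
position: [0.5559, 0.334, 0.0971]
ee_rot: [-0.056, 0.542, 0.834, -0.086]
contact_force: [-0.2, -0.7, -2.0]
width: 0.0098
```

Run:
```python
from go import *
plan((.5544,.3329,.0915),tgt(24.1,12),step=2.0)
```

```text
now [0.5559 0.334  0.0971] dist cm 0.59 turn [ 0.3 -0.1 -0.1] rows 1 t 7.0 F [-0.2 -0.7 -2. ] w 0.0098
[-0.04, -0.07, 0.58, 0.3, -0.1, -0.1]
```

{"api": "servo_tool", "payload": {
  "deltas": [0,0,0.3,0.3,0,0,0,0,0.2,0,0,0,0,0,0,0,0,0]
}}

```text
clock: 7.3
position: [0.5553, 0.3339, 0.0925]
ee_rot: [-0.057, 0.541, 0.834, -0.087]
contact_force: [-0.5, 0.6, -1.2]
width: 0.0096
```

Run:
```python
from go import *
plan((.5544,.3329,.0915),tgt(24.1,12),step=2.0)
```

```text
now [0.5553 0.3339 0.0925] dist cm 0.17 turn [ 0.  -0.1 -0.1] rows 1 t 7.3 F [-0.5  0.6 -1.2] w 0.0096
[-0.05, -0.1, 0.13, 0.0, -0.1, -0.1]
```

Next I go down in small steps until I feel contact.

{"api": "servo_tool", "payload": {
  "deltas": [0,0,0.2,0,0,0,0,0,0.1,0,0,0]
}}

```text
clock: 7.5
position: [0.5555, 0.3339, 0.0917]
ee_rot: [-0.057, 0.541, 0.834, -0.086]
contact_force: [0.2, 0.7, 4.1]
width: 0.0094
```

{"api": "servo_tool", "payload": {
  "deltas": [0,0,0.2,0,0,0,0,0,0.1,0,0,0]
}}

```text
clock: 7.7
position: [0.5553, 0.3338, 0.0917]
ee_rot: [-0.056, 0.541, 0.834, -0.085]
contact_force: [-0.7, -1.2, 2.0]
width: 0.0096
```

{"api": "servo_tool", "payload": {
  "deltas": [0,0,0,0,0,0,0,0,0,0,0,0,0,0,0,0,0,0,0,0,0,0,0,0,0,0,0,0,0,0],
  "jaw": 2.6
}}

```text
clock: 8.2
position: [0.5556, 0.334, 0.0917]
ee_rot: [-0.056, 0.542, 0.835, -0.085]
contact_force: [-0.9, -0.2, 2.0]
width: 0.0258
```

Run:
```python
from chk import *
p,r,s=pose();print(s['clock'],p,lloc(p),s['contact_force'],s['width'])
im,d=eyes.get_image('scene');cv2.imwrite('pics/f.png',cv2.resize(im[80:280,320:520,::-1],None,fx=3,fy=3,interpolation=3))
```

```text
8.2 [0.5556 0.334  0.0917] [0.0026 0.0555 0.0717] [-0.9266 -0.1536  2.0281] 0.02579974858559051
```

View pics/f.png

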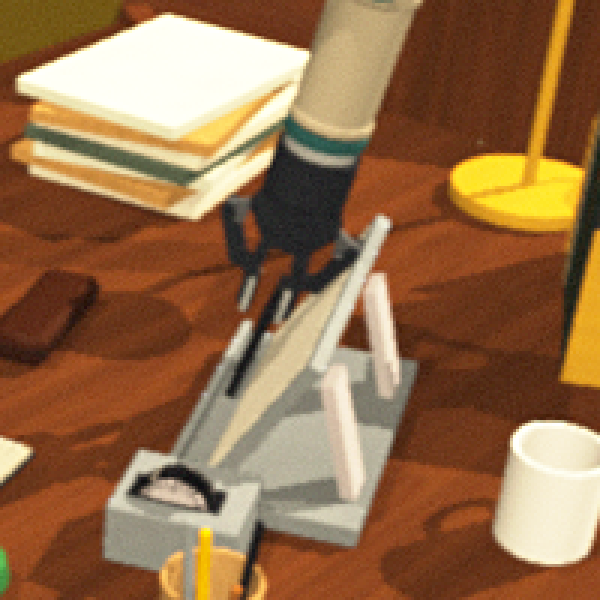

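{"api": "servo_tool", "payload": {
  "deltas": [0,0,-0.8,0,0,0,0,0,-0.8,0,0,0,0,0,-0.8,0,0,0,0,0,-0.8,0,0,0,0,0,-1,0,0,0,0,0,-1,0,0,0,0,0,-2,0,0,0,0,0,-4,0,0,0,0,0,-4,0,0,0,0,0,0,0,0,0]
}}

```text
clock: 9.25
position: [0.5852, 0.347, 0.2504]
ee_rot: [-0.056, 0.542, 0.835, -0.085]
contact_force: [-0.1, 0.7, 0.5]
width: 0.0261
```

```bash
cat > plates.py <<'E'
from chk import *
def rep(tag):
    for n in('top','scene'):
        d=np.load(f'pics/{tag}_{n}.npy');im=cv2.imread(f'pics/{tag}_{n}.png');L=lloc(cloud(n,d));ok=(d>0)&(im.max(2)<90)
        for y0,y1 in((0,.125),(-.125,0)):
            t=L[ok&(L[...,1]>y0)&(L[...,1]<y1)&(L[...,2]>.003)&(L[...,2]<.11)&(L[...,0]>-.03)&(L[...,0]<.075)]
            if len(t)<40: print(n,y0,'none',len(t));continue
            A=np.c_[t[:,2],t[:,1],np.ones(len(t))];k=np.linalg.lstsq(A,t[:,0],rcond=None)[0]
            print(n,len(t),'lean rad',np.arctan(k[0]).round(3),'yaw slope',k[1].round(3),'x at z0',k[2].round(4),'y',np.percentile(t[:,1],[2,98]),'ymid',np.percentile(t[:,1],[2,98]).mean().round(4),'z max',np.percentile(t[:,2],98))
E
python3 - <<'E'
from plates import *
snap('g');rep('g');p,r,s=pose();print(s['clock'],p)
im=cv2.imread('pics/g_scene.png');cv2.imwrite('pics/g.png',cv2.resize(im[80:280,320:520],None,fx=3,fy=3,interpolation=3))
E
```

```text
top 492 lean rad 0.591 yaw slope -0.006 x at z0 -0.0181 y [0.016  0.0939] ymid 0.0549 z max 0.09042411857534496
top -0.125 none 0
scene 245 lean rad 0.581 yaw slope -0.023 x at z0 -0.0117 y [0.0131 0.0946] ymid 0.0538 z max 0.08816263977587022
scene -0.125 none 0
9.35 [0.5829 0.346  0.2456]
```

View pics/g.png

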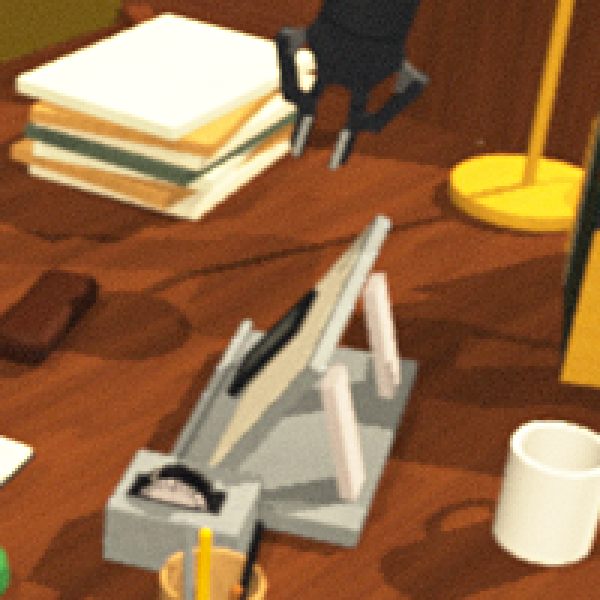

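The plate leans at about 0.585 rad, centred at y = +54 mm and square to the panel. The second plate is next.

Run:
```python
from go import *
plan((.4731,-.2158,.21),tgt(-28.6),step=4.2)
```

```text
now [0.5829 0.346  0.2456] dist cm 57.36 turn [-11.3   5.5  52.4] rows 14 t 9.3 F [-0.8 -0.5 -0.5] w 0.0262
[-3.35, -2.25, 0.74, -0.8, 0.4, 3.7, -3.49, -2.03, 0.69, -0.8, 0.4, 3.7, -3.62, -1.81, 0.63, -0.8, 0.4, 3.7, -3.74, -1.58, 0.58, -0.8, 0.4, 3.7, -3.83, -1.34, 0.54, -0.8, 0.4, 3.7, -3.92, -1.09, 0.49, -0.8, 0.4, 3.7, -3.98, -0.84, 0.45, -0.8, 0.4, 3.7, -4.03, -0.58, 0.42, -0.8, 0.4, 3.7, -4.07, -0.32, 0.38, -0.8, 0.4, 3.7, -4.08, -0.06, 0.35, -0.8, 0.4, 3.7, -4.08, 0.2, 0.32, -0.8, 0.4, 3.7, -4.06, 0.46, 0.3, -0.8, 0.4, 3.7, -4.02, 0.72, 0.28, -0.8, 0.4, 3.7, -3.97, 0.98, 0.27, -0.8, 0.4, 3.7]
```

{"api": "servo_tool", "payload": {
  "deltas": [-3.3,-2.2,0.5,-0.8,0.4,3.7,-3.5,-2,0.5,-0.8,0.4,3.7,-3.6,-1.8,0.5,-0.8,0.4,3.7,-3.7,-1.6,0.5,-0.8,0.4,3.7,-3.8,-1.3,0.5,-0.8,0.4,3.7,-3.9,-1.1,0.4,-0.8,0.4,3.7,-4,-0.8,0.4,-0.8,0.4,3.7,-4,-0.6,0.4,-0.8,0.4,3.7,-4,-0.3,0.3,-0.8,0.4,3.7,-4,-0.1,0.3,-0.8,0.4,3.7,-4,0.2,0.2,-0.8,0.4,3.7,-4,0.5,0.2,-0.8,0.4,3.7,-4,0.7,0.2,-0.8,0.4,3.7,-3.9,1,0.2,-0.8,0.4,3.7,0,0,0,0,0,0],
  "jaw": 4
}}

```text
clock: 10.85
position: [0.4486, -0.2252, 0.1992]
ee_rot: [-0.012, 0.865, 0.501, -0.015]
contact_force: [0.4, 1.1, -0.7]
width: 0.0403
```

Run:
```python
from go import *
plan((.4731,-.2158,.19),tgt(-28.6),step=4.2)
```

```text
now [ 0.4486 -0.2252  0.1992] dist cm 2.78 turn [-2.   0.8 -1.2] rows 1 t 10.8 F [ 0.4  1.1 -0.7] w 0.0403
[2.05, 1.69, 0.83, -2.0, 0.8, -1.2]
```

{"api": "servo_tool", "payload": {
  "deltas": [2,1.7,0.8,-2,0.8,-1.2,0,0,0,0,0,0,0,0,0,0,0,0]
}}

```text
clock: 11.15
position: [0.4693, -0.2151, 0.1866]
ee_rot: [-0.004, 0.861, 0.509, -0.002]
contact_force: [-0.5, 0.6, 0.1]
width: 0.0402
```

Run:
```python
from go import *
plan((.4731,-.2158,.10),tgt(-28.6),step=2.5)
```

```text
now [ 0.4693 -0.2151  0.1866] dist cm 8.67 turn [-0.5 -0.1 -0.2] rows 4 t 11.2 F [-0.5  0.6  0.1] w 0.0402
[0.03, 0.11, 2.17, -0.1, 0.0, 0.0, 0.03, 0.11, 2.17, -0.1, 0.0, 0.0, 0.03, 0.1, 2.17, -0.1, 0.0, 0.0, 0.03, 0.1, 2.17, -0.1, 0.0, 0.0]
```

{"api": "servo_tool", "payload": {
  "deltas": [0,0.3,2,-0.3,0,0,0,0.1,2,-0.2,0,0,0,0,2,0,0,0,0,0,2,0,0,0,0,0,1.5,0,0,0,0,0,0,0,0,0,0,0,0,0,0,0]
}}

```text
clock: 11.85
position: [0.4691, -0.2117, 0.0887]
ee_rot: [-0.003, 0.859, 0.512, -0.002]
contact_force: [1.1, 0.3, -0.0]
width: 0.0401
```

Run:
```python
from go import *
plan((.4731,-.2158,.078),tgt(-28.6),step=2.5)
```

```text
now [ 0.4691 -0.2117  0.0887] dist cm 1.21 turn [-0.5  0.   0.2] rows 1 t 11.8 F [ 1.1  0.3 -0. ] w 0.0401
[-0.17, 0.56, 1.07, -0.5, 0.0, 0.2]
```

{"api": "servo_tool", "payload": {
  "deltas": [-0.2,0.6,0.7,-0.5,0,0.2,0,0,0.3,0,0,0,0,0,0,0,0,0]
}}

```text
clock: 12.15
position: [0.4749, -0.2169, 0.08]
ee_rot: [0.002, 0.859, 0.511, 0.001]
contact_force: [-0.2, 0.5, -0.9]
width: 0.0401
```

Run:
```python
from go import *
plan((.4731,-.2158,.078),tgt(-28.6),step=2.5)
```

```text
now [ 0.4749 -0.2169  0.08  ] dist cm 0.29 turn [0.3 0.  0.1] rows 1 t 12.2 F [-0.2  0.5 -0.9] w 0.0401
[0.02, -0.21, 0.2, 0.3, 0.0, 0.1]
```

{"api": "servo_tool", "payload": {
  "deltas": [0,-0.2,0.1,0.2,0,0,0,0,0,0,0,0]
}}

```text
clock: 12.35
position: [0.4733, -0.2162, 0.0795]
ee_rot: [0.001, 0.859, 0.511, 0.0]
contact_force: [0.1, -0.1, -0.2]
width: 0.0401
```

{"api": "servo_tool", "payload": {
  "deltas": [0,0,0,0,0,0,0,0,0,0,0,0,0,0,0,0,0,0,0,0,0,0,0,0,0,0,0,0,0,0],
  "jaw": 0.6,
  "grip_force": 25
}}

```text
clock: 12.85
position: [0.4732, -0.2163, 0.0799]
ee_rot: [0.001, 0.86, 0.511, 0.0]
contact_force: [0.5, 0.9, 0.4]
width: 0.0096
```

{"api": "servo_tool", "payload": {
  "deltas": [0,0,-1,0,0,0,0,0,-1.5,0,0,0,0,0,-2,0,0,0,0,0,-2,0,0,0,0,0,-2,0,0,0,0,0,-2,0,0,0,0,0,-2,0,0,0,0,0,-2,0,0,0,0,0,0,0,0,0]
}}

```text
clock: 13.75
position: [0.4719, -0.2153, 0.2329]
ee_rot: [0.0, 0.86, 0.511, -0.0]
contact_force: [0.1, 0.1, -3.0]
width: 0.0097
```

Run:
```python
from go import *
import chk
t=chk.O+.0012*chk.EX-.05*chk.EY;print(t)
plan((t[0],t[1],.22),tgt(24.1,12),step=4.2)
im,d=eyes.get_image('scene');cv2.imwrite('pics/i.png',cv2.resize(im[100:320,120:320,::-1],None,fx=2.5,fy=2.5,interpolation=3))
```

```text
[0.5974 0.2372 0.02  ]
now [ 0.4719 -0.2153  0.2329] dist cm 46.97 turn [ 11.1  -5.5 -52.4] rows 12 t 13.8 F [ 0.1  0.1 -3. ] w 0.0097
[3.81, -0.88, 0.1, 0.9, -0.5, -4.4, 3.87, -0.59, 0.09, 0.9, -0.5, -4.4, 3.9, -0.29, 0.06, 0.9, -0.5, -4.4, 3.91, 0.01, 0.03, 0.9, -0.5, -4.4, 3.9, 0.31, 0.0, 0.9, -0.5, -4.4, 3.87, 0.6, -0.04, 0.9, -0.5, -4.4, 3.81, 0.9, -0.08, 0.9, -0.5, -4.4, 3.73, 1.18, -0.13, 0.9, -0.5, -4.4, 3.63, 1.46, -0.18, 0.9, -0.5, -4.4, 3.5, 1.73, -0.23, 0.9, -0.5, -4.4, 3.36, 1.99, -0.29, 0.9, -0.5, -4.4, 3.2, 2.23, -0.35, 0.9, -0.5, -4.4]
```

View pics/i.png

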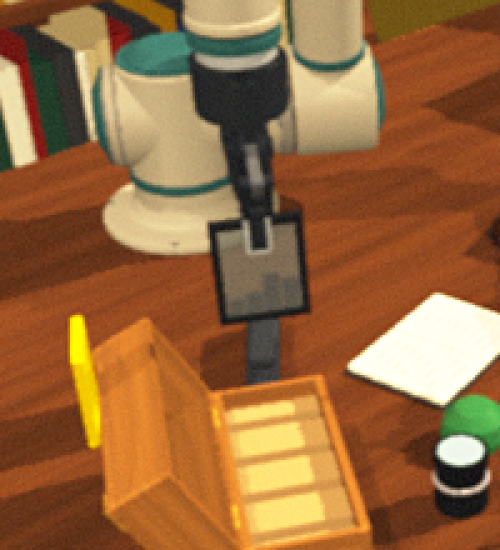

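The case is empty now: no plate in any of its slots.

{"api": "servo_tool", "payload": {
  "deltas": [3.8,-0.9,-0.1,0.9,-0.5,-4.4,3.8,-0.6,-0.1,0.9,-0.5,-4.4,3.9,-0.3,-0.1,0.9,-0.5,-4.4,3.9,0,-0.1,0.9,-0.5,-4.4,3.9,0.3,-0.1,0.9,-0.5,-4.4,3.8,0.6,-0.1,0.9,-0.5,-4.4,3.8,0.9,-0.1,0.9,-0.5,-4.4,3.7,1.2,-0.1,0.9,-0.5,-4.4,3.6,1.4,-0.2,0.9,-0.5,-4.4,3.5,1.7,-0.2,0.9,-0.5,-4.4,3,1.5,-0.3,0.9,-0.5,-4.4,2,1,-0.3,0.9,-0.5,-4,0,0,0,0,0,0,0,0,0,0,0,0]
}}

```text
clock: 15.2
position: [0.5725, 0.2335, 0.2037]
ee_rot: [-0.067, 0.525, 0.842, -0.103]
contact_force: [-0.1, 0.0, -2.2]
width: 0.0095
```

Run:
```python
from go import *
plan((.5974,.2372,.20),tgt(24.1,12),step=4.2)
```

```text
now [0.5725 0.2335 0.2037] dist cm 2.54 turn [-2.1  0.1  2. ] rows 1 t 15.2 F [-0.1  0.  -2.2] w 0.0095
[-0.77, 2.41, -0.23, -2.1, 0.1, 2.0]
```

{"api": "servo_tool", "payload": {
  "deltas": [-0.8,2.3,-0.2,-2.1,0.1,2,0,0,0,0,0,0,0,0,0,0,0,0]
}}

```text
clock: 15.5
position: [0.5975, 0.2336, 0.1978]
ee_rot: [-0.056, 0.544, 0.833, -0.088]
contact_force: [-0.4, -0.2, -1.7]
width: 0.0097
```

Run:
```python
from go import *
plan((.5974,.2372,.12),tgt(24.1,12),step=2)
```

```text
now [0.5975 0.2336 0.1978] dist cm 7.78 turn [-0.   0.  -0.4] rows 4 t 15.5 F [-0.4 -0.2 -1.7] w 0.0097
[0.09, 0.44, 1.89, 0.0, 0.0, -0.1, 0.09, 0.44, 1.89, 0.0, 0.0, -0.1, 0.08, 0.44, 1.89, 0.0, 0.0, -0.1, 0.08, 0.44, 1.89, 0.0, 0.0, -0.1]
```

{"api": "servo_tool", "payload": {
  "deltas": [0.1,0.4,1.9,0,0,-0.1,0.1,0.4,1.9,0,0,-0.1,0,0.4,1.9,0,0,-0.1,0,0.4,1.8,0,0,-0.1,0,0,0,0,0,0]
}}

```text
clock: 16.0
position: [0.5986, 0.2299, 0.1208]
ee_rot: [-0.055, 0.545, 0.832, -0.087]
contact_force: [0.3, 0.1, -1.6]
width: 0.0091
```

Run:
```python
from go import *
plan((.5974,.2372,.0915),tgt(24.1,12),step=2)
```

```text
now [0.5986 0.2299 0.1208] dist cm 3.02 turn [ 0.2  0.  -0.5] rows 2 t 16.0 F [ 0.3  0.1 -1.6] w 0.0091
[0.36, 0.39, 1.41, 0.1, 0.0, -0.2, 0.36, 0.39, 1.41, 0.1, 0.0, -0.2]
```

{"api": "servo_tool", "payload": {
  "deltas": [0.4,0.3,1,0.2,0,-0.4,0.3,0.2,0.8,0,0,0,0,0.1,0.4,0,0,0,0,0,0,0,0,0]
}}

```text
clock: 16.4
position: [0.5984, 0.2363, 0.0989]
ee_rot: [-0.055, 0.542, 0.834, -0.087]
contact_force: [-0.7, 0.1, -1.4]
width: 0.0095
```

Run:
```python
from go import *
plan((.5974,.2372,.0915),tgt(24.1,12),step=2)
```

```text
now [0.5984 0.2363 0.0989] dist cm 0.75 turn [ 0.2  0.1 -0.2] rows 1 t 16.4 F [-0.7  0.1 -1.4] w 0.0095
[0.12, 0.1, 0.73, 0.2, 0.1, -0.2]
```

{"api": "servo_tool", "payload": {
  "deltas": [0,0.1,0.4,0.2,0,0,0,0,0.3,0,0,0,0,0,0.1,0,0,0]
}}

```text
clock: 16.7
position: [0.5986, 0.2365, 0.0915]
ee_rot: [-0.055, 0.542, 0.834, -0.087]
contact_force: [0.3, -0.3, 1.1]
width: 0.0096
```

{"api": "servo_tool", "payload": {
  "deltas": [0,0,0.2,0,0,0,0,0,0.1,0,0,0]
}}

```text
clock: 16.9
position: [0.5986, 0.2364, 0.0914]
ee_rot: [-0.055, 0.542, 0.834, -0.086]
contact_force: [-1.0, 0.7, 0.6]
width: 0.0095
```

Contact, at the same height as the first plate. I'll release it and lift off.

{"api": "servo_tool", "payload": {
  "deltas": [0,0,0,0,0,0,0,0,0,0,0,0,0,0,0,0,0,0,0,0,0,0,0,0,0,0,0,0,0,0],
  "jaw": 2.6
}}

```text
clock: 17.4
position: [0.5994, 0.2366, 0.092]
ee_rot: [-0.054, 0.542, 0.834, -0.085]
contact_force: [0.8, 0.1, -0.3]
width: 0.0257
```

{"api": "servo_tool", "payload": {
  "deltas": [0,0,-0.8,0,0,0,0,0,-0.8,0,0,0,0,0,-0.8,0,0,0,0,0,-0.8,0,0,0,0,0,-1,0,0,0,0,0,-1,0,0,0,0,0,-2,0,0,0,0,0,-4,0,0,0,0,0,-4,0,0,0,0,0,0,0,0,0]
}}

```text
clock: 18.4
position: [0.6285, 0.25, 0.2516]
ee_rot: [-0.054, 0.542, 0.834, -0.085]
contact_force: [-0.5, 0.1, 1.0]
width: 0.026
```

Run:
```python
from plates import *
snap('j');rep('j');p,r,s=pose();print(s['clock'],p)
im=cv2.imread('pics/j_scene.png');a=cv2.imread('pics/j_top.png');cv2.imwrite('pics/j.png',np.hstack([cv2.resize(im[80:280,320:480],None,fx=2.5,fy=2.5,interpolation=3),cv2.resize(a[120:320,140:300],None,fx=2.5,fy=2.5,interpolation=3)]))
```

```text
top 101 lean rad 0.52 yaw slope -0.189 x at z0 -0.0114 y [0.0159 0.0381] ymid 0.027 z max 0.05585921808707968
top 463 lean rad 0.595 yaw slope 0.005 x at z0 -0.0187 y [-0.0908 -0.0128] ymid -0.0518 z max 0.09019526126177779
scene 219 lean rad 0.588 yaw slope -0.003 x at z0 -0.0137 y [0.0112 0.0934] ymid 0.0523 z max 0.08867434507371287
scene 285 lean rad 0.582 yaw slope -0.024 x at z0 -0.0146 y [-0.0949 -0.0151] ymid -0.055 z max 0.08843714128895637
18.5 [0.6261 0.2492 0.2467]
```

View pics/j.png

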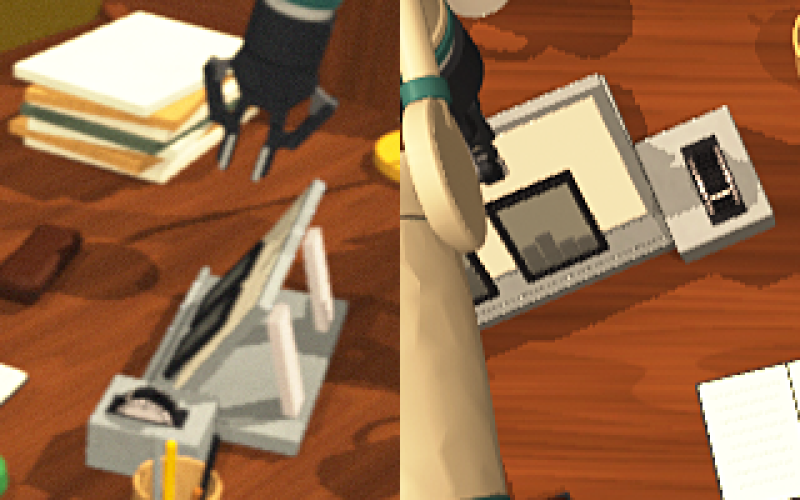

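Run:
```python
from chk import *
for n in('top','scene'):
    d=np.load(f'pics/j_{n}.npy');im=cv2.imread(f'pics/j_{n}.png');L=lloc(cloud(n,d));ok=(d>0)
    s=ok&(L[...,1]>-.215)&(L[...,1]<-.175)&(L[...,0]>-.04)&(L[...,0]<.05)&(L[...,2]>.04)&(L[...,2]<.075)
    t=L[s];print(n,len(t),'y',np.percentile(t[:,1],[2,98]),'z max',t[:,2].max()+.02)
    # fit circle in xz: radius .034
    from scipy.optimize import least_squares
    tt=t[t[:,2]>.043]
    f=least_squares(lambda q:np.hypot(tt[:,0]-q[0],tt[:,2]-q[1])-.034,[0,.025],loss='soft_l1',f_scale=.002);print('axle x,z(desk)',f.x+[0,.02],'rms',np.sqrt(np.mean(f.fun**2)),'y',np.percentile(tt[:,1],[3,50,97]))
    # white line pixels
    w=s&(im.min(2)>150);k=L[w];print('bright',len(k));
    if len(k): print(np.c_[k,np.degrees(np.arctan2(k[:,0]-f.x[0],k[:,2]-f.x[1]))].round(3)[:40])
a=cv2.imread('pics/j_top.png');cv2.imwrite('pics/w.png',cv2.resize(a[160:225,235:295],None,fx=9,fy=9,interpolation=2))
```

```text
top 299 y [-0.2145 -0.1874] z max 0.08280899075261566
axle x,z(desk) [-0.0009  0.0425] rms 0.0027259871030808473 y [-0.2141 -0.201  -0.1883]
bright 42
[[  0.039  -0.215   0.04   66.057]
 [  0.04   -0.201   0.04   66.946]
 [  0.039  -0.198   0.04   66.185]
 [  0.025  -0.185   0.041  54.69 ]
 [  0.001  -0.215   0.054   3.381]
 [  0.009  -0.189   0.054  18.368]
 [  0.008  -0.189   0.052  15.8  ]
 [ -0.005  -0.215   0.058  -6.963]
 [  0.004  -0.19    0.055   8.547]
 [  0.004  -0.192   0.051   9.804]
 [  0.003  -0.189   0.05    8.752]
 [  0.001  -0.191   0.053   4.328]
 [ -0.001  -0.19    0.055  -0.268]
 [ -0.001  -0.192   0.052  -0.637]
 [ -0.011  -0.214   0.054 -18.387]
 [ -0.003  -0.189   0.055  -3.966]
 [ -0.004  -0.191   0.053  -5.038]
 [ -0.006  -0.19    0.055  -9.05 ]
 [ -0.015  -0.215   0.047 -29.445]
 [ -0.008  -0.189   0.055 -12.618]
 [ -0.009  -0.191   0.055 -14.082]
 [ -0.017  -0.214   0.048 -32.389]
 [ -0.01   -0.189   0.053 -16.183]
 [ -0.01   -0.191   0.049 -18.379]
 [ -0.018  -0.207   0.054 -28.323]
 [ -0.018  -0.209   0.053 -30.232]
 [ -0.019  -0.211   0.051 -32.294]
 [ -
[... 252 characters left out ...]
-0.197   0.051 -30.656]
 [ -0.02   -0.201   0.054 -31.527]
 [ -0.021  -0.203   0.051 -34.243]
 [ -0.016  -0.19    0.047 -32.181]
 [ -0.019  -0.196   0.047 -36.254]
 [ -0.021  -0.19    0.044 -42.205]]
scene 160 y [-0.2149 -0.1915] z max 0.0797854327876285
axle x,z(desk) [0.0023 0.0423] rms 0.0028950765625841294 y [-0.2148 -0.2069 -0.1922]
bright 10
[[ -0.016  -0.197   0.054 -30.483]
 [ -0.008  -0.215   0.053 -18.847]
 [ -0.003  -0.214   0.053 -10.244]
 [ -0.008  -0.215   0.05  -20.316]
 [ -0.008  -0.214   0.046 -22.855]
 [ -0.016  -0.213   0.04  -44.899]
 [  0.005  -0.215   0.047   6.199]
 [ -0.003  -0.213   0.041 -14.692]
 [  0.005  -0.215   0.044   7.593]
 [  0.012  -0.212   0.041  27.758]]
```

View pics/w.png

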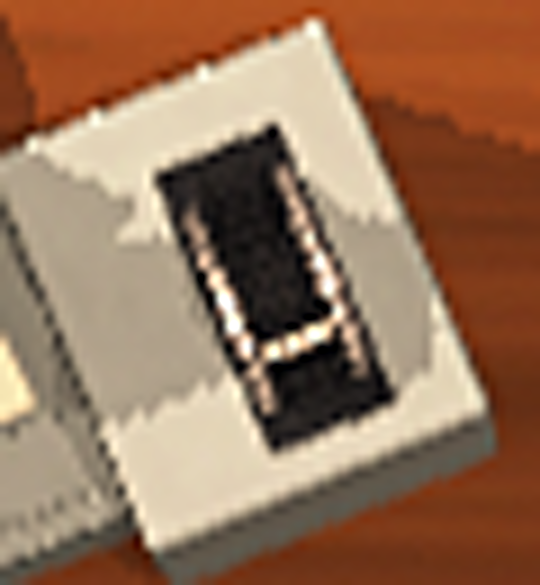

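Both plates lean at about 0.585 rad, centred at y of about +53 and -53 mm. The dimmer's white line is at (267.7,197.6) in the top view, about -32° from the top, so roughly at click 2. I'll move above the wheel with the jaw shut.

Run:
```python
from go import *
plan((.6516,.0959,.22),tgt(24.1,0),step=3.5)
```

```text
now [0.6261 0.2492 0.2467] dist cm 15.77 turn [-12.    0.1  -0.2] rows 5 t 18.5 F [-0.2  1.  -0.7] w 0.026
[-3.01, -0.65, 0.69, -2.4, 0.0, 0.0, -3.01, -0.68, 0.66, -2.4, 0.0, 0.0, -3.01, -0.71, 0.63, -2.4, 0.0, 0.0, -3.01, -0.74, 0.6, -2.4, 0.0, 0.0, -3.01, -0.76, 0.57, -2.4, 0.0, 0.0]
```

{"api": "servo_tool", "payload": {
  "deltas": [-3,-0.6,0.5,-2.4,0,0,-3,-0.7,0.4,-2.4,0,0,-3,-0.7,0.4,-2.4,0,0,-3,-0.7,0.4,-2.4,0,0,-3,-0.8,0.4,-2.4,0,0,0,0,0,0,0,0,0,0,0,0,0,0],
  "jaw": 0
}}

```text
clock: 19.2
position: [0.6462, 0.0924, 0.2174]
ee_rot: [-0.006, 0.544, 0.839, -0.004]
contact_force: [0.8, 0.4, -1.1]
width: 0.0001
```

Run:
```python
from go import *
plan((.6516,.0959,.12),tgt(24.1,0),step=3.5)
```

```text
now [0.6462 0.0924 0.2174] dist cm 9.76 turn [-0.8 -0.3 -0. ] rows 3 t 19.2 F [ 0.8  0.4 -1.1] w 0.0001
[0.02, 0.26, 3.24, -0.3, -0.1, 0.0, 0.02, 0.24, 3.24, -0.3, -0.1, 0.0, 0.03, 0.23, 3.24, -0.3, -0.1, 0.0]
```

{"api": "servo_tool", "payload": {
  "deltas": [0,0.2,3,-0.3,-0.1,0,0,0.2,3,-0.3,-0.1,0,0,0.2,2.5,-0.2,-0.1,0,0,0,0,0,0,0,0,0,0,0,0,0]
}}

```text
clock: 19.7
position: [0.6495, 0.0995, 0.1279]
ee_rot: [-0.002, 0.542, 0.84, -0.001]
contact_force: [1.2, 0.5, 0.4]
width: -0.0002
```

Run:
```python
from go import *
plan((.6516,.0959,.09),tgt(24.1,0),step=3.5)
from chk import *
p,r,s=pose();print(lloc(p),s['moment'])
```

```text
now [0.6495 0.0995 0.1279] dist cm 3.81 turn [-0.2 -0.2  0.2] rows 2 t 19.7 F [1.2 0.5 0.4] w -0.0002
[-0.21, 0.03, 1.89, -0.1, -0.1, 0.1, -0.21, 0.03, 1.89, -0.1, -0.1, 0.1]
[-0.0075 -0.1969  0.1079] [-0.0551  0.0094 -0.0053]
```

{"api": "servo_tool", "payload": {
  "deltas": [-0.2,0,1.9,-0.1,-0.1,0,-0.2,0,1.8,0,0,0,0,0,0.5,0,0,0,0,0,0,0,0,0]
}}

```text
clock: 20.1
position: [0.6545, 0.0987, 0.0903]
ee_rot: [0.002, 0.541, 0.841, 0.002]
contact_force: [0.4, 0.5, 0.5]
width: 0.0001
```

{"api": "servo_tool", "payload": {
  "deltas": [0,0,0.3,0,0,0]
}}

```text
clock: 20.2
position: [0.6556, 0.0991, 0.0889]
ee_rot: [0.003, 0.541, 0.841, 0.003]
contact_force: [0.4, 0.9, -0.9]
width: -0.0002
```

{"api": "servo_tool", "payload": {
  "deltas": [0,0,0.3,0,0,0]
}}

```text
clock: 20.3
position: [0.6563, 0.0993, 0.0869]
ee_rot: [0.004, 0.541, 0.841, 0.003]
contact_force: [-0.3, 0.0, 0.2]
width: 0.0001
```

{"api": "servo_tool", "payload": {
  "deltas": [-0.2,-0.9,0,-0.4,-0.2,0,0,0,0,0,0,0]
}}

```text
clock: 20.5
position: [0.6487, 0.0935, 0.0876]
ee_rot: [0.008, 0.541, 0.841, 0.006]
contact_force: [-0.5, -0.7, -0.0]
width: 0.0002
```

{"api": "servo_tool", "payload": {
  "deltas": [0,-0.1,0.4,0,0,0]
}}

```text
clock: 20.6
position: [0.6484, 0.0929, 0.0846]
ee_rot: [0.009, 0.541, 0.841, 0.007]
contact_force: [0.4, -0.3, 0.4]
width: -0.0004
```

{"api": "servo_tool", "payload": {
  "deltas": [0,-0.1,0.3,0,0,0]
}}

```text
clock: 20.7
position: [0.6472, 0.0923, 0.0815]
ee_rot: [0.009, 0.541, 0.841, 0.006]
contact_force: [-0.5, -0.2, -0.3]
width: -0.0001
```

{"api": "servo_tool", "payload": {
  "deltas": [0,0,0.2,0,0,0,0,0,0.2,0,0,0]
}}

```text
clock: 20.9
position: [0.647, 0.0922, 0.0772]
ee_rot: [0.009, 0.541, 0.841, 0.006]
contact_force: [-3.1, -0.2, 11.2]
width: -0.0
```

Run:
```python
from go import *
plan((.6516,.0959,.079),tgt(24.1,0),step=3.5)
from chk import *
p,r,s=pose();print(lloc(p),s['contact_force'])
```

```text
now [0.647  0.0922 0.0772] dist cm 0.62 turn [1.2 0.4 0.4] rows 1 t 20.9 F [-3.1 -0.2 11.2] w -0.0
[0.15, 0.57, -0.17, 1.2, 0.4, 0.4]
[-0.0127 -0.2026  0.0572] [-3.0945 -0.2092 11.2286]
```

{"api": "servo_tool", "payload": {
  "deltas": [0,0.4,0,0,0,0]
}}

```text
clock: 21.0
position: [0.6485, 0.0929, 0.0774]
ee_rot: [0.007, 0.541, 0.841, 0.004]
contact_force: [-7.2, -3.9, 8.2]
width: 0.0002
```

{"api": "servo_tool", "payload": {
  "deltas": [0,0.5,0.1,0,0,0]
}}

```text
clock: 21.1
position: [0.6517, 0.0943, 0.0779]
ee_rot: [0.007, 0.541, 0.841, 0.003]
contact_force: [-5.4, -0.6, 16.6]
width: 0.0002
```

{"api": "servo_tool", "payload": {
  "deltas": [0,0.5,0.1,0,0,0]
}}

```text
clock: 21.2
position: [0.6557, 0.096, 0.0787]
ee_rot: [0.006, 0.541, 0.841, 0.002]
contact_force: [-4.0, -1.4, 9.8]
width: 0.0001
```

{"api": "servo_tool", "payload": {
  "deltas": [0,0.5,0,0,0,0]
}}

```text
clock: 21.3
position: [0.6601, 0.0979, 0.0794]
ee_rot: [0.006, 0.541, 0.841, 0.002]
contact_force: [0.3, -0.1, 0.0]
width: 0.0001
```

{"api": "servo_tool", "payload": {
  "deltas": [0,0.5,0.1,0,0,0]
}}

```text
clock: 21.4
position: [0.6651, 0.1001, 0.0788]
ee_rot: [0.007, 0.541, 0.841, 0.002]
contact_force: [-1.1, 0.5, 4.4]
width: 0.0002
```

{"api": "servo_tool", "payload": {
  "deltas": [0,0,-2,0,0,0,-3,-4,-3,0,0,0,-3,-4,0,0,0,0,0,-3,0,0,0,0,0,0,0,0,0,0]
}}

```text
clock: 21.9
position: [0.594, 0.0044, 0.1229]
ee_rot: [0.007, 0.539, 0.842, 0.003]
contact_force: [0.7, 0.2, -0.3]
width: 0.0001
```

```bash
cat > wh.py <<'E'
from chk import *
def wheel(tag):
    a=cv2.imread(f'pics/{tag}_top.png');cv2.imwrite(f'pics/{tag}_w.png',cv2.resize(a[160:225,235:295],None,fx=9,fy=9,interpolation=2))
    # ray / cylinder intersect: axle at x=.001,z=.045
    c=a[160:225,235:295].min(2)
def ang(u,v,ax=.0007,az=.045):
    o,dd=ray('top',u,v);o=o-O;ox,oz=o@EX-ax,o[2]+.02-az;dx,dz=dd@EX,dd[2]
    A=dx*dx+dz*dz;B=2*(ox*dx+oz*dz);Cc=ox*ox+oz*oz-.034**2;t=(-B-np.sqrt(B*B-4*A*Cc))/(2*A)
    return np.degrees(np.arctan2(ox+t*dx,oz+t*dz)),(o+t*dd)@EY
E
python3 - <<'E'
from wh import *
snap('k');wheel('k');print(ang(267.7,197.6));p,r,s=pose();print(s['clock'],p)
E
```

```text
(np.float64(-36.85575002316102), np.float64(-0.20271724848133674))
22.0 [0.5977 0.0055 0.1232]
```

View pics/k_w.png

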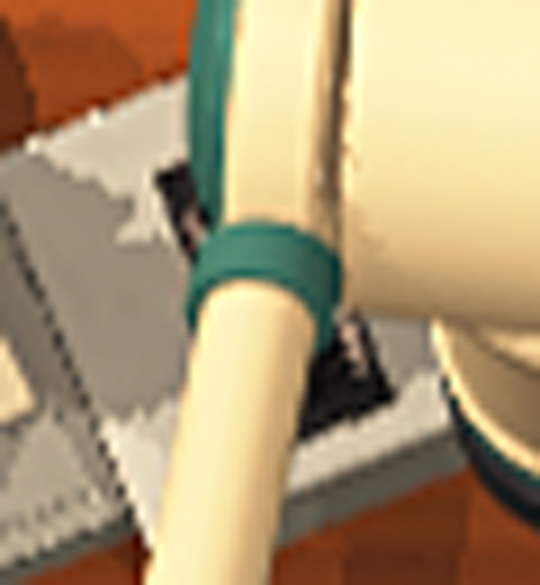

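The arm hides the wheel in the top view, so I'll check the scene view.

Run:
```python
from chk import *
a=cv2.imread('pics/a_scene.png');b=cv2.imread('pics/k_scene.png')
f=lambda i:cv2.resize(i[222:275,345:415],None,fx=5.5,fy=8,interpolation=3)
cv2.imwrite('pics/ks.png',np.hstack([f(a),f(b)]))
```

```text
(no output)
```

View pics/ks.png

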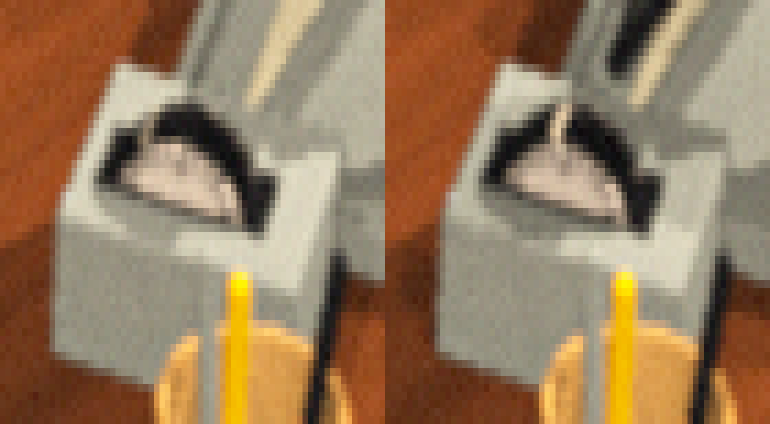

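Run:
```python
from wh import *
for sh in(0,.0025):
  for k in range(11):
    t=np.radians(12*k-60);out=[]
    for yy in(-.1935,-.2115):
        P=O+EX*(.0007+sh+.034*np.sin(t))+EY*(yy-.002)+np.array([0,0,.025+.034*np.cos(t)]);out.append(proj('scene',P).round(1))
    print(sh,k,out,[((o-[345,222])*[5.5,8]).round() for o in out])
```

```text
0 0 [array([368. , 237.6]), array([365.8, 241.4])] [array([126., 125.]), array([114., 155.])]
0 1 [array([369.7, 236. ]), array([367.5, 239.9])] [array([136., 112.]), array([124., 143.])]
0 2 [array([371.9, 234.9]), array([369.7, 238.7])] [array([148., 103.]), array([136., 134.])]
0 3 [array([374.4, 234.2]), array([372.2, 238.1])] [array([162.,  98.]), array([150., 129.])]
0 4 [array([377.1, 234.1]), array([375. , 237.9])] [array([177.,  97.]), array([165., 127.])]
0 5 [array([379.9, 234.4]), array([377.8, 238.3])] [array([192.,  99.]), array([180., 130.])]
0 6 [array([382.6, 235.3]), array([380.6, 239.1])] [array([207., 106.]), array([196., 137.])]
0 7 [array([385.2, 236.6]), array([383.2, 240.5])] [array([221., 117.]), array([210., 148.])]
0 8 [array([387.5, 238.3]), array([385.6, 242.2])] [array([234., 130.]), array([223., 162.])]
0 9 [array([389.5, 240.4]), array([387.5, 244.3])] [array([245., 147.]), array([234., 178.])]
0 10 [array([391. , 242.7]), array([389. , 246.6])] [array([253., 166.]), array([242., 197.])]
0.0025 0 [array([368.9, 237.8]), array([366.8, 241.7])] [array([1
[... 324 characters left out ...]
30.])]
0.0025 4 [array([378. , 234.3]), array([375.9, 238.1])] [array([182.,  98.]), array([170., 129.])]
0.0025 5 [array([380.8, 234.6]), array([378.8, 238.5])] [array([197., 101.]), array([186., 132.])]
0.0025 6 [array([383.6, 235.5]), array([381.6, 239.4])] [array([212., 108.]), array([201., 139.])]
0.0025 7 [array([386.2, 236.8]), array([384.2, 240.7])] [array([227., 118.]), array([216., 150.])]
0.0025 8 [array([388.5, 238.5]), array([386.6, 242.4])] [array([239., 132.]), array([229., 163.])]
0.0025 9 [array([390.5, 240.6]), array([388.5, 244.5])] [array([250., 149.]), array([239., 180.])]
0.0025 10 [array([391.9, 242.9]), array([390. , 246.8])] [array([258., 167.]), array([248., 198.])]
```

Judging by the scene view against the predicted pixels, the line moved from click 2 to click 4. I'll repeat the same stroke.

Run:
```python
from go import *
plan((.6465,.092,.1),tgt(24.1,0),step=3.5)
```

```text
now [0.5977 0.0055 0.1232] dist cm 10.2 turn [0.9 0.6 0.7] rows 3 t 22.0 F [ 0.8 -0.   0.9] w 0.0001
[1.94, 2.67, 0.8, 0.3, 0.2, 0.2, 1.95, 2.67, 0.79, 0.3, 0.2, 0.2, 1.96, 2.67, 0.78, 0.3, 0.2, 0.2]
```

{"api": "servo_tool", "payload": {
  "deltas": [1.9,2.6,0.4,0.3,0.2,0.2,1.9,2.6,0.6,0.3,0.2,0.2,1.9,2.6,0.8,0.3,0.2,0.2,0,0,0,0,0,0,0,0,0,0,0,0]
}}

```text
clock: 22.5
position: [0.6534, 0.0967, 0.1034]
ee_rot: [0.002, 0.542, 0.84, 0.002]
contact_force: [0.4, 0.2, 0.1]
width: 0.0001
```

Run:
```python
from go import *
plan((.6465,.092,.084),tgt(24.1,0),step=3.5)
```

```text
now [0.6534 0.0967 0.1034] dist cm 2.11 turn [0.4 0.  0.2] rows 1 t 22.5 F [0.4 0.2 0.1] w 0.0001
[-0.14, -0.83, 1.94, 0.4, 0.0, 0.2]
```

{"api": "servo_tool", "payload": {
  "deltas": [-0.1,-0.8,0.8,0.4,0,0,0,-0.1,0.7,0,0,0,0,0,0.4,0,0,0,0,0,0,0,0,0]
}}

```text
clock: 22.9
position: [0.6442, 0.0907, 0.082]
ee_rot: [-0.001, 0.542, 0.84, -0.002]
contact_force: [-1.0, -0.4, 0.5]
width: -0.0001
```

Run:
```python
from go import *
plan((.6465,.092,.078),tgt(24.1,0),step=3.5)
```

```text
now [0.6442 0.0907 0.082 ] dist cm 0.48 turn [-0.2  0.   0.2] rows 1 t 22.9 F [-1.  -0.4  0.5] w -0.0001
[0.02, 0.27, 0.4, -0.2, 0.0, 0.2]
```

{"api": "servo_tool", "payload": {
  "deltas": [0,0.2,0.3,0,0,0]
}}

```text
clock: 23.0
position: [0.646, 0.0909, 0.0793]
ee_rot: [-0.0, 0.543, 0.84, -0.001]
contact_force: [0.5, -0.4, 0.2]
width: 0.0001
```

{"api": "servo_tool", "payload": {
  "deltas": [0,0,0.2,0,0,0]
}}

```text
clock: 23.1
position: [0.6462, 0.0907, 0.0773]
ee_rot: [-0.0, 0.543, 0.84, -0.001]
contact_force: [-0.9, 0.9, 6.7]
width: 0.0003
```

{"api": "servo_tool", "payload": {
  "deltas": [0,0.4,0,0,0,0]
}}

```text
clock: 23.2
position: [0.6488, 0.0918, 0.0775]
ee_rot: [-0.001, 0.543, 0.84, -0.002]
contact_force: [-4.5, -2.9, 2.7]
width: 0.0
```

{"api": "servo_tool", "payload": {
  "deltas": [0,0.5,0.1,0,0,0]
}}

```text
clock: 23.3
position: [0.652, 0.0931, 0.0779]
ee_rot: [-0.002, 0.543, 0.84, -0.003]
contact_force: [-5.1, -1.6, 15.4]
width: -0.0002
```

{"api": "servo_tool", "payload": {
  "deltas": [0,0.5,0.1,0,0,0]
}}

```text
clock: 23.4
position: [0.6564, 0.095, 0.0787]
ee_rot: [-0.002, 0.543, 0.84, -0.004]
contact_force: [-5.0, -1.1, 8.7]
width: -0.0004
```

{"api": "servo_tool", "payload": {
  "deltas": [0,0.5,0.1,0,0,0]
}}

```text
clock: 23.5
position: [0.6612, 0.0971, 0.079]
ee_rot: [-0.001, 0.543, 0.84, -0.004]
contact_force: [-0.1, -0.3, -0.0]
width: 0.0001
```

Run:
```python
from chk import *
im,d=eyes.get_image('scene');b=im[:,:,::-1]
f=lambda i:cv2.resize(i[222:275,345:415],None,fx=5.5,fy=8,interpolation=3)
cv2.imwrite('pics/ls.png',f(b));p,r,s=pose();print(p,lloc(p),s['contact_force'])
```

```text
[0.6626 0.0976 0.0788] [ 0.0037 -0.204   0.0588] [-0.2743 -0.1479  4.3416]
```

View pics/ls.png

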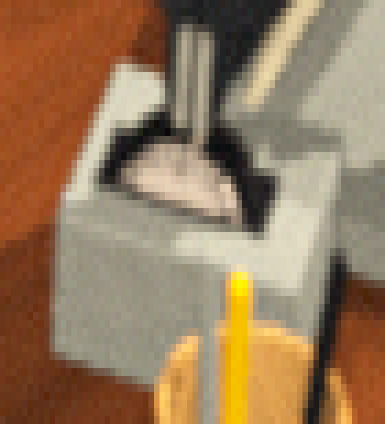

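{"api": "servo_tool", "payload": {
  "deltas": [0,0,-2,0,0,0,0,-3,-2,0,0,0,0,-3,0,0,0,0,0,0,0,0,0,0]
}}

```text
clock: 23.95
position: [0.6094, 0.0734, 0.1189]
ee_rot: [0.0, 0.543, 0.84, -0.002]
contact_force: [0.1, -0.9, -0.6]
width: 0.0
```

Run:
```python
from chk import *
im,d=eyes.get_image('scene');b=im[:,:,::-1]
f=lambda i:cv2.resize(i[222:275,345:415],None,fx=5.5,fy=8,interpolation=3)
cv2.imwrite('pics/ls2.png',f(b));p,r,s=pose();print(p,lloc(p),s['contact_force'])
```

```text
[0.612  0.074  0.1194] [-0.0521 -0.2049  0.0994] [1.0709 0.345  0.5718]
```

View pics/ls2.png

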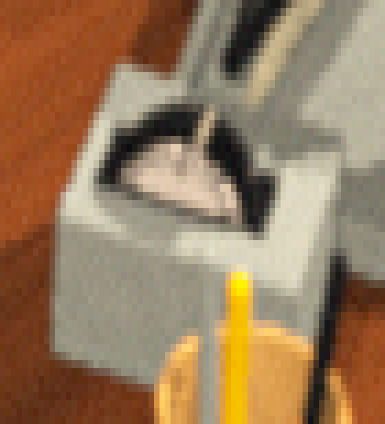

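The line now matches click 6, so one more click is needed.

Run:
```python
from go import *
plan((.6475,.0915,.09),tgt(24.1,0),step=2.5)
```

```text
now [0.612  0.074  0.1194] dist cm 4.93 turn [0.1 0.2 0.2] rows 2 t 24.0 F [1.1 0.3 0.6] w -0.0001
[0.07, 1.97, 1.47, 0.0, 0.1, 0.1, 0.07, 1.98, 1.47, 0.0, 0.1, 0.1]
```

{"api": "servo_tool", "payload": {
  "deltas": [0.1,2,0.6,0,0,0,0.1,1.7,1,0,0,0,0,0,0.8,0,0,0,0,0,0,0,0,0,0,0,0,0,0,0]
}}

```text
clock: 24.5
position: [0.6493, 0.0924, 0.0926]
ee_rot: [0.003, 0.542, 0.84, 0.0]
contact_force: [0.2, -0.3, 0.4]
width: 0.0003
```

Run:
```python
from go import *
plan((.6475,.0915,.08),tgt(24.1,0),step=2.5)
```

```text
now [0.6493 0.0924 0.0926] dist cm 1.28 turn [0.2 0.2 0.2] rows 1 t 24.5 F [ 0.2 -0.3  0.4] w 0.0003
[0.0, -0.21, 1.26, 0.2, 0.2, 0.2]
```

{"api": "servo_tool", "payload": {
  "deltas": [0,-0.3,0.6,0,0,0,0,-0.1,0.4,0,0,0,0,0,0.2,0,0,0]
}}

```text
clock: 24.8
position: [0.6444, 0.0903, 0.0796]
ee_rot: [0.002, 0.542, 0.84, -0.0]
contact_force: [0.0, -0.2, 1.3]
width: 0.0001
```

{"api": "servo_tool", "payload": {
  "deltas": [0,0,0.2,0,0,0]
}}

```text
clock: 24.9
position: [0.6442, 0.0901, 0.0775]
ee_rot: [0.002, 0.543, 0.84, -0.0]
contact_force: [0.6, -1.1, -0.2]
width: 0.0006
```

{"api": "servo_tool", "payload": {
  "deltas": [0,0,0.2,0,0,0]
}}

```text
clock: 25.0
position: [0.6443, 0.0901, 0.077]
ee_rot: [0.003, 0.543, 0.84, 0.0]
contact_force: [-4.3, 0.7, 14.6]
width: 0.0001
```

{"api": "servo_tool", "payload": {
  "deltas": [0,0.4,0,0,0,0]
}}

```text
clock: 25.1
position: [0.6473, 0.0914, 0.0779]
ee_rot: [0.003, 0.543, 0.84, -0.0]
contact_force: [1.3, 0.2, 0.6]
width: -0.0
```

{"api": "servo_tool", "payload": {
  "deltas": [0,0.4,0.1,0,0,0]
}}

```text
clock: 25.2
position: [0.6493, 0.0923, 0.0775]
ee_rot: [0.002, 0.543, 0.84, -0.002]
contact_force: [-7.0, -3.4, 11.4]
width: -0.0001
```

{"api": "servo_tool", "payload": {
  "deltas": [0,0.3,0.1,0,0,0]
}}

```text
clock: 25.3
position: [0.6516, 0.0932, 0.078]
ee_rot: [0.002, 0.543, 0.84, -0.002]
contact_force: [-3.4, -0.6, 11.1]
width: -0.0001
```

Run:
```python
from chk import *
im,d=eyes.get_image('scene');b=im[:,:,::-1]
f=lambda i:cv2.resize(i[222:275,345:415],None,fx=5.5,fy=8,interpolation=3)
cv2.imwrite('pics/ls3.png',f(b));p,r,s=pose();print(p,lloc(p),s['contact_force'])
```

```text
[0.6527 0.0936 0.0783] [-0.007  -0.2036  0.0583] [-0.5906  1.785   8.1703]
```

View pics/ls3.png

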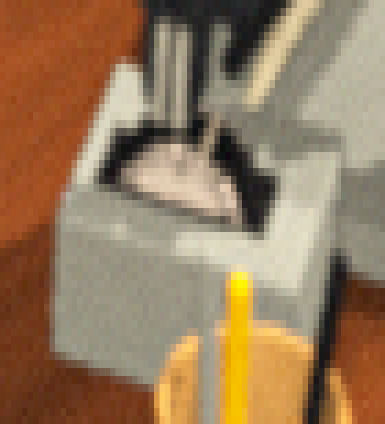

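{"api": "servo_tool", "payload": {
  "deltas": [0,0.3,0,0,0,0]
}}

```text
clock: 25.45
position: [0.6556, 0.0949, 0.0791]
ee_rot: [0.003, 0.543, 0.84, -0.001]
contact_force: [-0.0, 0.5, -0.2]
width: 0.0002
```

Run:
```python
from chk import *
im,d=eyes.get_image('scene');b=im[:,:,::-1]
f=lambda i:cv2.resize(i[222:275,345:415],None,fx=5.5,fy=8,interpolation=3)
cv2.imwrite('pics/ls4.png',f(b));p,r,s=pose();print(p,lloc(p),s['contact_force'])
```

```text
[0.6568 0.0952 0.079 ] [-0.0026 -0.2038  0.059 ] [0.7528 0.1452 0.7014]
```

View pics/ls4.png

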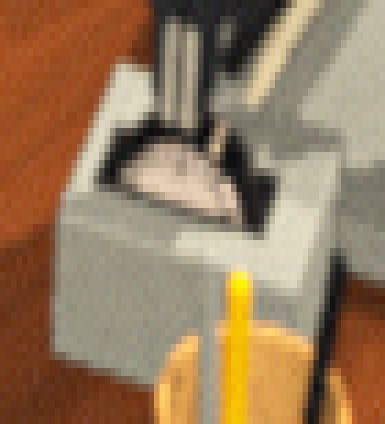

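The line is at click 7 with no load left on the wheel. I'll lift away and head for the lid.

{"api": "servo_tool", "payload": {
  "deltas": [0,0,-2,0,0,0,0,0,-4,0,0,0,0,0,-4,0,0,0,0,0,-4,0,0,0,0,0,-4,0,0,0,0,0,0,0,0,0]
}}

```text
clock: 26.1
position: [0.6574, 0.0966, 0.2609]
ee_rot: [0.002, 0.543, 0.84, -0.001]
contact_force: [0.8, 0.1, 1.3]
width: -0.0001
```

Run:
```python
from go import *
plan((.4504,-.4225,.27),tgt(-28.6),step=4.2)
```

```text
now [0.6574 0.0966 0.2609] dist cm 55.9 turn [ 0.1  0.2 52.9] rows 14 t 26.1 F [0.8 0.1 1.3] w -0.0001
[-2.77, -2.87, -0.06, 0.0, 0.0, 3.8, -2.95, -2.68, -0.06, 0.0, 0.0, 3.8, -3.13, -2.48, -0.06, 0.0, 0.0, 3.8, -3.28, -2.27, -0.06, 0.0, 0.0, 3.8, -3.42, -2.05, -0.06, 0.0, 0.0, 3.8, -3.55, -1.82, -0.06, 0.0, 0.0, 3.8, -3.66, -1.58, -0.06, 0.0, 0.0, 3.8, -3.76, -1.34, -0.06, 0.0, 0.0, 3.8, -3.84, -1.09, -0.06, 0.0, 0.0, 3.8, -3.9, -0.83, -0.06, 0.0, 0.0, 3.8, -3.95, -0.57, -0.06, 0.0, 0.0, 3.8, -3.98, -0.31, -0.06, 0.0, 0.0, 3.8, -3.99, -0.05, -0.06, 0.0, 0.0, 3.8, -3.99, 0.21, -0.06, 0.0, 0.0, 3.8]
```

{"api": "servo_tool", "payload": {
  "deltas": [-2.8,-2.9,-0.1,0,0,3.8,-2.9,-2.7,-0.1,0,0,3.8,-3.1,-2.5,-0.1,0,0,3.8,-3.3,-2.3,-0.1,0,0,3.8,-3.4,-2,-0.1,0,0,3.8,-3.5,-1.8,-0.1,0,0,3.8,-3.7,-1.6,-0.1,0,0,3.8,-3.8,-1.3,-0.1,0,0,3.8,-3.8,-1.1,-0.1,0,0,3.8,-3.9,-0.8,-0.1,0,0,3.8,-4,-0.6,-0.1,0,0,3.8,-4,-0.3,-0.1,0,0,3.8,-3,0,-0.1,0,0,3,-2,0,0,0,0,2,0,0,0,0,0,0]
}}

```text
clock: 27.6
position: [0.449, -0.4094, 0.2597]
ee_rot: [0.0, 0.858, 0.513, 0.002]
contact_force: [0.6, 0.1, -0.2]
width: 0.0001
```

Run:
```python
from go import *
plan((.4504,-.4225,.20),tgt(-28.6),step=4.2)
from wh import *
snap('m');wheel('m')
im=cv2.imread('pics/m_top.png');cv2.imwrite('pics/m.png',im)
```

```text
now [ 0.449  -0.4094  0.2597] dist cm 6.11 turn [ 0.1 -0.2  0.4] rows 2 t 27.6 F [ 0.6  0.1 -0.2] w 0.0001
[-0.55, 0.36, 2.98, 0.1, -0.1, 0.2, -0.55, 0.37, 2.98, 0.1, -0.1, 0.2]
```

View pics/m_w.png

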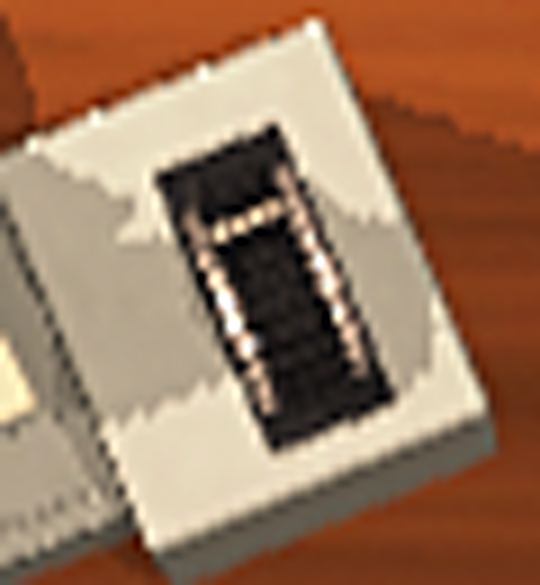

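View pics/m.png

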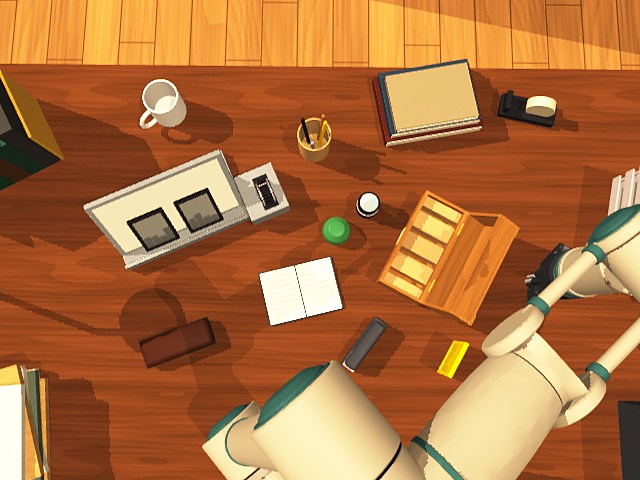

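Run:
```python
from wh import *
print(ang(262.2,184.1))
from plates import rep
rep('m')
```

```text
(np.float64(19.41189698622254), np.float64(-0.20327577302053979))
top 480 lean rad 0.592 yaw slope -0.003 x at z0 -0.0182 y [0.0159 0.0942] ymid 0.0551 z max 0.08974810969410223
top 455 lean rad 0.598 yaw slope 0.001 x at z0 -0.0192 y [-0.0909 -0.013 ] ymid -0.0519 z max 0.08985537736467519
scene 208 lean rad 0.591 yaw slope 0.001 x at z0 -0.014 y [0.0131 0.0934] ymid 0.0533 z max 0.0882467567742092
scene 284 lean rad 0.583 yaw slope -0.025 x at z0 -0.0146 y [-0.0941 -0.0144] ymid -0.0542 z max 0.08856156194766346
```

{"api": "servo_tool", "payload": {
  "deltas": [-1,0.3,3,0,0,0.2,-0.8,0.3,3,0,0,0.2,-0.3,0.1,3,0,0,0,0,0,3,0,0,0,0,0,2,0,0,0,0,0,0,0,0,0,0,0,0,0,0,0]
}}

```text
clock: 28.4
position: [0.4544, -0.4193, 0.1165]
ee_rot: [0.0, 0.856, 0.517, 0.006]
contact_force: [-0.7, -0.8, 0.2]
width: 0.0001
```

```bash
cat > lid.py <<'E'
from go import *
H=np.array([.5174,-.2996,.064]);cx=np.array([.878,-.4787,0]);cy=np.array([.4787,.878,0])
p,r,s=pose();q=p-H;print('case frame TCP',np.round([q@cx,q@cy,q[2]],4),'F case',np.round([s['contact_force']@cx,s['contact_force']@cy,s['contact_force'][2]],1),'tool x,y,z in case',np.round(np.stack([r.T@cx,r.T@cy],0),2).tolist(),s['clock'])
E
python3 lid.py
```

```text
case frame TCP [ 0.002  -0.1352  0.0525] F case [-0.2 -1.1  0.2] tool x,y,z in case [[-0.02, 1.0, 0.01], [1.0, 0.02, 0.01]] 28.4
```

Run:
```python
from wh import *
for ax,az in((.0007,.045),(-.001,.045),(0.002,.045)):
  for k in range(11):
    t=np.radians(12*k-60);P=O+EX*(ax+.034*np.sin(t))+EY*(-.203)+np.array([0,0,az-.02+.034*np.cos(t)])
    print(ax,k,((proj('top',P)-[234.6,159.6])*9).round())
# brightness profile along wheel mid-line and along dash arcs
a=cv2.imread('pics/m_top.png');
```

```text
0.0007 0 [316. 384.]
0.0007 1 [308. 363.]
0.0007 2 [298. 340.]
0.0007 3 [287. 314.]
0.0007 4 [276. 287.]
0.0007 5 [265. 260.]
0.0007 6 [254. 235.]
0.0007 7 [244. 213.]
0.0007 8 [235. 194.]
0.0007 9 [229. 179.]
0.0007 10 [225. 170.]
-0.001 0 [319. 390.]
-0.001 1 [311. 370.]
-0.001 2 [301. 346.]
-0.001 3 [290. 320.]
-0.001 4 [279. 293.]
-0.001 5 [267. 267.]
-0.001 6 [256. 241.]
-0.001 7 [246. 219.]
-0.001 8 [238. 200.]
-0.001 9 [232. 186.]
-0.001 10 [227. 176.]
0.002 0 [314. 379.]
0.002 1 [306. 359.]
0.002 2 [296. 335.]
0.002 3 [285. 309.]
0.002 4 [274. 282.]
0.002 5 [263. 256.]
0.002 6 [252. 230.]
0.002 7 [242. 208.]
0.002 8 [233. 189.]
0.002 9 [227. 175.]
0.002 10 [223. 165.]
```

Run:
```python
from wh import *
for tag in('a','j','m'):
    a=cv2.imread(f'pics/{tag}_top.png').astype(int).min(2)
    best=[]
    pts=[]
    for t in np.linspace(-75,75,151):
        vals=[]
        for y in(-.206,-.203,-.200):
            P=O+EX*(-.0004+.034*np.sin(np.radians(t)))+EY*y+np.array([0,0,.025+.034*np.cos(np.radians(t))])
            u,v=proj('top',P);vals.append(cv2.remap(a.astype(np.float32),np.float32([[u]]),np.float32([[v]]),1)[0,0])
        best.append(np.mean(vals))
    b=np.array(best);tt=np.linspace(-75,75,151);w=np.where((np.abs(tt)<65),np.clip(b-70,0,None),0);i=np.argmax(w);sel=np.abs(tt-tt[i])<8
    print(tag,'peak',tt[i],'centroid',(w*tt)[sel].sum()/w[sel].sum(),b.max().round())
```

```text
a peak -35.0 centroid -34.485604774381116 214.0
j peak -35.0 centroid -34.481091407902824 194.0
m peak 21.0 centroid 22.03369965948555 143.0
```

Measured with the same bias on each image, the line went from -34.5° to +22°, against -36° and +24° expected. That is click 7; click 6 would be 12°. Now I'll push the lid.

{"api": "servo_tool", "payload": {
  "deltas": [1.5,0,0,0,0,0,1,0,0,0,0,0]
}}

```text
clock: 28.6
position: [0.4678, -0.3967, 0.119]
ee_rot: [0.002, 0.856, 0.517, 0.006]
contact_force: [-3.0, -4.3, 1.6]
width: -0.0
```

{"api": "servo_tool", "payload": {
  "deltas": [1,0,-0.8,0,0,0,1,0,-0.8,0,0,0]
}}

```text
clock: 28.8
position: [0.4754, -0.3825, 0.1382]
ee_rot: [0.007, 0.855, 0.519, 0.001]
contact_force: [-1.4, -2.6, -1.2]
width: -0.0002
```

```bash
python3 lid.py
```

```text
case frame TCP [ 0.0028 -0.0929  0.0742] F case [ 0.  -2.9 -1.2] tool x,y,z in case [[-0.02, 1.0, 0.01], [1.0, 0.02, -0.0]] 28.8
```

{"api": "servo_tool", "payload": {
  "deltas": [1.2,0,-0.6,0,0,0,1.2,0,-0.6,0,0,0,1,0,-0.2,0,0,0]
}}

```text
clock: 29.1
position: [0.4898, -0.3559, 0.159]
ee_rot: [0.014, 0.854, 0.521, -0.004]
contact_force: [-6.0, -5.7, 6.3]
width: 0.0002
```

```bash
python3 lid.py
python3 - <<'E'
from h import *
im,d=eyes.get_image('scene');cv2.imwrite('pics/n.png',cv2.resize(im[100:340,80:320,::-1],None,fx=2.5,fy=2.5,interpolation=3))
E
```

```text
case frame TCP [ 0.0027 -0.0627  0.095 ] F case [-2.5 -7.9  6.3] tool x,y,z in case [[-0.02, 1.0, 0.02], [1.0, 0.02, -0.02]] 29.1
```

View pics/n.png

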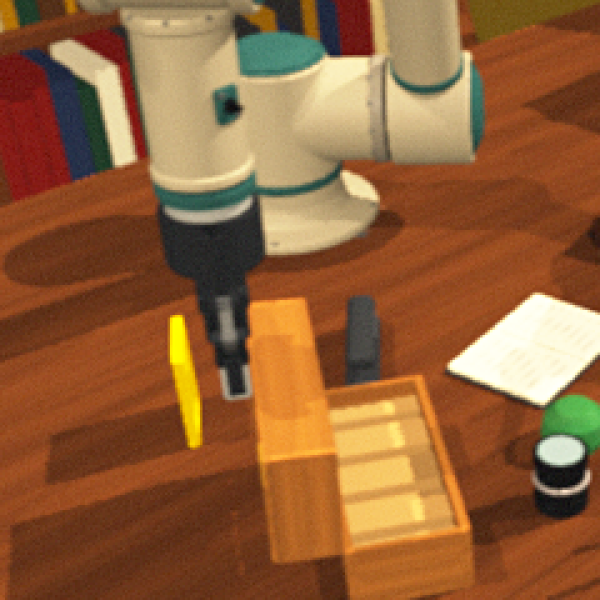

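The lid is close to upright now. I'll carry on over the arc.

{"api": "servo_tool", "payload": {
  "deltas": [1.2,0,-0.3,0,0,0,1.2,0,-0.3,0,0,0,1.2,0,-0.2,0,0,0,1.2,0,-0.1,0,0,0]
}}

```text
clock: 29.55
position: [0.5134, -0.3117, 0.172]
ee_rot: [0.018, 0.853, 0.521, -0.006]
contact_force: [-1.7, -2.9, -0.6]
width: -0.0004
```

```bash
python3 lid.py
```

```text
case frame TCP [ 0.0022 -0.0126  0.108 ] F case [-0.  -3.4 -0.6] tool x,y,z in case [[-0.03, 1.0, 0.03], [1.0, 0.03, -0.03]] 29.55
```

{"api": "servo_tool", "payload": {
  "deltas": [1.2,0,0,0,0,0,1.3,0,0.2,0,0,0,1.3,0,0.5,0,0,0]
}}

```text
clock: 29.85
position: [0.5333, -0.2743, 0.1648]
ee_rot: [0.019, 0.853, 0.522, -0.004]
contact_force: [-1.9, -0.1, 4.3]
width: 0.0003
```

```bash
python3 lid.py
python3 - <<'E'
from h import *
im,d=eyes.get_image('scene');cv2.imwrite('pics/o.png',cv2.resize(im[100:340,80:320,::-1],None,fx=2.5,fy=2.5,interpolation=3))
E
```

```text
case frame TCP [0.0019 0.0298 0.1008] F case [-1.7 -1.   4.3] tool x,y,z in case [[-0.03, 1.0, 0.03], [1.0, 0.03, -0.03]] 29.85
```

View pics/o.png

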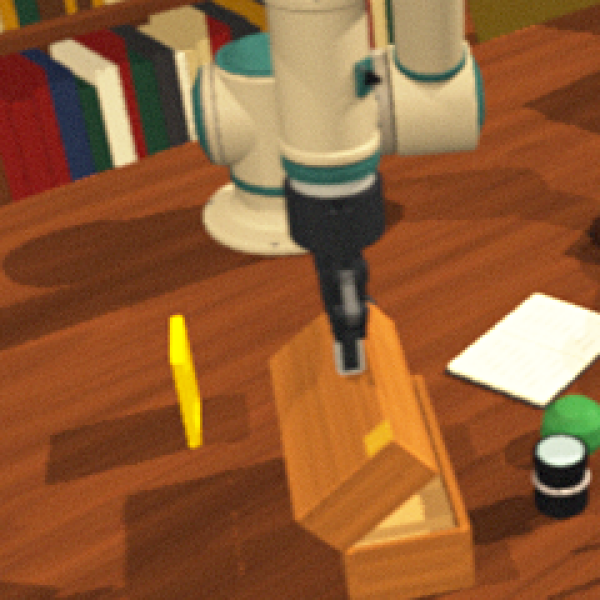

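{"api": "servo_tool", "payload": {
  "deltas": [1.1,0,0.8,0,0,0,1,0,1,0,0,0,0.9,0,1.1,0,0,0]
}}

```text
clock: 30.2
position: [0.5518, -0.2415, 0.1356]
ee_rot: [0.018, 0.853, 0.522, 0.0]
contact_force: [-0.6, 1.7, 4.1]
width: -0.0
```

```bash
python3 lid.py
```

```text
case frame TCP [0.0024 0.0675 0.0716] F case [-1.3  1.3  4.1] tool x,y,z in case [[-0.03, 1.0, 0.03], [1.0, 0.03, -0.02]] 30.2
```

{"api": "servo_tool", "payload": {
  "deltas": [0.4,0,1,0,0,0,0.2,0,0.9,0,0,0]
}}

```text
clock: 30.4
position: [0.5562, -0.2345, 0.12]
ee_rot: [0.018, 0.852, 0.522, 0.001]
contact_force: [-20.4, 4.2, 73.0]
width: -0.0001
```

{"api": "servo_tool", "payload": {
  "deltas": [0,0,0.5,0,0,0]
}}

```text
clock: 30.5
position: [0.5561, -0.2345, 0.1203]
ee_rot: [0.019, 0.852, 0.523, 0.001]
contact_force: [-11.5, 6.6, 38.2]
width: 0.0002
```

{"api": "servo_tool", "payload": {
  "deltas": [0,0,0.5,0,0,0]
}}

```text
clock: 30.6
position: [0.5561, -0.2346, 0.1204]
ee_rot: [0.02, 0.852, 0.523, 0.002]
contact_force: [-7.9, 6.1, 30.6]
width: 0.0002
```

```bash
python3 lid.py
```

```text
case frame TCP [0.0028 0.0756 0.0564] F case [-9.8  1.5 30.6] tool x,y,z in case [[-0.03, 1.0, 0.04], [1.0, 0.03, -0.02]] 30.6
```

The tip is at z = 0.120 m and firm, so the lid is down on its stop. I'll lift off and look again at the loupe and everything else.

{"api": "servo_tool", "payload": {
  "deltas": [0,0,-2,0,0,0,0,0,-4,0,0,0,-3,0,-4,0,0,0,-4,0,-2,0,0,0,-4,0,0,0,0,0,-4,0,0,0,0,0,0,0,0,0,0,0],
  "jaw": 7.5
}}

```text
clock: 31.3
position: [0.4825, -0.3697, 0.2444]
ee_rot: [0.021, 0.851, 0.524, -0.001]
contact_force: [0.1, 0.6, -0.3]
width: 0.075
```

Run:
```python
from case import *
snap('p');
H=np.array([.5174,-.2996,.064])
for n in('top','scene'):
    d=np.load(f'pics/p_{n}.npy');X=cloud(n,d);L=np.stack([(X-H)@cx,(X-H)@cy,X[...,2]-.064],-1);t=L[(d>0)&(np.abs(L[...,0])<.1)&(L[...,1]>.015)&(L[...,1]<.095)&(L[...,2]>.03)&(L[...,2]<.1)]
    if len(t)>50:
        k=np.linalg.lstsq(np.c_[t[:,1],t[:,0],np.ones(len(t))],t[:,2],rcond=None)[0];r=np.abs(np.c_[t[:,1],t[:,0],np.ones(len(t))]@k-t[:,2]);t=t[r<.006];k=np.linalg.lstsq(np.c_[t[:,1],t[:,0],np.ones(len(t))],t[:,2],rcond=None)[0];print(n,len(t),'slope y',k[0],'z at 0',k[2])
p,r,s=pose();print(p,s['clock'])
```

```text
panel n [-0.7908 -0.3539  0.4994] tilt of n from horiz 29.962898716873 0.0009515248467402156 5450
ex [ 0.9128  0.4085 -0.    ] 24.10752646849453
gNL [0.5198 0.4118 0.0261] y 0.16358991629036518 x 0.6426448056522969
gNR [0.6334 0.16   0.0276] y -0.11270973532812047 x 0.643536744932568
gFL [0.5911 0.4403 0.1593] y 0.16048918930635514 x 0.7194450387579063
gFR [0.7037 0.1887 0.1592] y -0.11518676729530156 x 0.7194239890045164
pTL [0.5975 0.4496 0.1759] y 0.16633879516900746 x 0.7290112156253951
pTR [0.7168 0.1833 0.1761] y -0.12541459912347877 x 0.7291239520105075
ledge x coord 0.63915335789179
ymid 0.024045650743324577 origin [0.5736 0.283  0.    ]
top 3580 slope y 0.0006509287727830824 z at 0 0.05578589550412207
scene 2109 slope y 0.0002465978138598709 z at 0 0.056028470611214846
[ 0.4839 -0.3656  0.2438] 31.4
```

View pics/p_top.png

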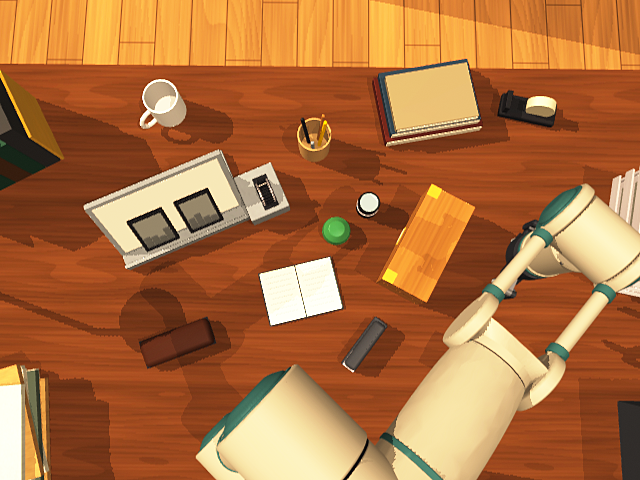

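View pics/p_scene.png

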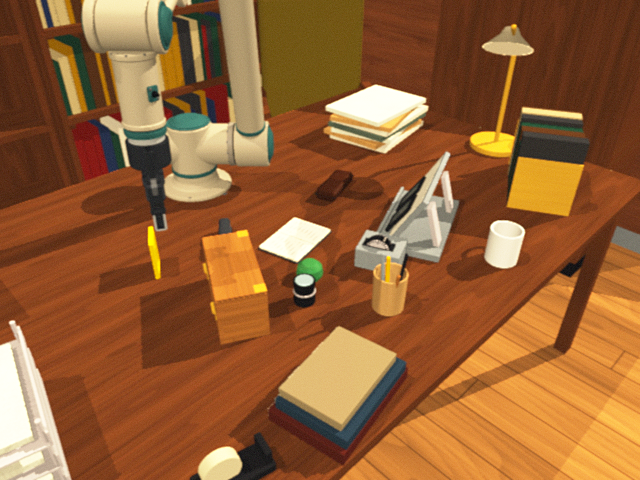

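The lid is shut, with a slope of about 0 and its top 56 mm above the rim. The loupe is at (368,203) in the top view and (305,290) in the scene view, and it hasn't moved. I'll triangulate its top from both views.

```bash
cat > loupe.py <<'E'
from h import *
np.set_printoptions(precision=4,suppress=True)
def loupe(tag,bt,bs):
    out=[]
    for n,(x0,x1,y0,y1) in(('top',bt),('scene',bs)):
        im=cv2.imread(f'pics/{tag}_{n}.png');m=np.zeros((480,640),np.uint8);m[y0:y1,x0:x1]=(im.min(2)>140)[y0:y1,x0:x1]
        c,_=cv2.findContours(m,0,2);c=max(c,key=cv2.contourArea);e=cv2.fitEllipse(c) if len(c)>=5 else None
        u,v=e[0];d=np.load(f'pics/{tag}_{n}.npy');P=cloud(n,d)[m>0]
        P=P[(P[:,2]>.04)&(P[:,2]<.09)]
        print(n,'px',np.round((u,v),1),'axes',np.round(e[1],1),'z=.06:',onz(n,u,v,.06),'depth z',np.percentile(P[:,2],[10,50,90]));out.append(ray(n,u,v))
    (o1,d1),(o2,d2)=out;A=np.stack([d1,-d2],1);s=np.linalg.lstsq(A,o2-o1,rcond=None)[0];a=o1+d1*s[0];b=o2+d2*s[1];print('tri',(a+b)/2,'gap',np.linalg.norm(a-b))
E
python3 - <<'E'
from loupe import *
loupe('p',(350,390,185,212),(290,320,272,288))
b=cv2.imread('pics/p_scene.png');cv2.imwrite('pics/pl.png',cv2.resize(b[245:315,270:340],None,fx=8,fy=8,interpolation=2))
E
```

```text
top px [368.8 201.9] axes [17.4 17.9] z=.06: [ 0.6362 -0.1345  0.06  ] depth z [0.0568 0.0598 0.063 ]
scene px [303.8 279.8] axes [11.1 17.9] z=.06: [ 0.6384 -0.1342  0.06  ] depth z [0.0584 0.06   0.0618]
tri [ 0.6369 -0.134   0.0589] gap 0.0015877814977304028
```

View pics/pl.png

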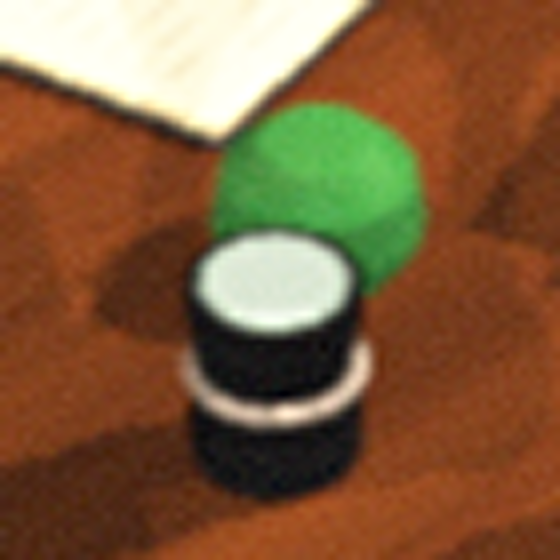

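The loupe's top centre triangulates to (0.637, -0.134, 0.059), which agrees with its 60 mm height. I'll approach with the jaw axis at 41°, square to the line towards the paperweight.

Run:
```python
from go import *
plan((.637,-.134,.2),tgt(41),step=4)
```

```text
now [ 0.4839 -0.3656  0.2438] dist cm 28.11 turn [  1.    2.1 -67.6] rows 9 t 31.4 F [ 0.5 -0.2  0.4] w 0.075
[3.07, 0.35, 0.44, 0.1, 0.2, -7.5, 3.0, 0.75, 0.45, 0.1, 0.2, -7.5, 2.87, 1.14, 0.46, 0.1, 0.2, -7.5, 2.7, 1.5, 0.47, 0.1, 0.2, -7.5, 2.47, 1.85, 0.48, 0.1, 0.2, -7.5, 2.21, 2.15, 0.48, 0.1, 0.2, -7.5, 1.91, 2.42, 0.49, 0.1, 0.2, -7.5, 1.57, 2.65, 0.49, 0.1, 0.2, -7.5, 1.21, 2.84, 0.49, 0.1, 0.2, -7.5]
```

{"api": "servo_tool", "payload": {
  "deltas": [3,0.3,0,0.1,0.2,-7.5,3,0.7,0,0.1,0.2,-7.5,2.9,1.1,0.2,0.1,0.2,-7.5,2.7,1.5,0.3,0.1,0.2,-7.5,2.5,1.8,0.4,0.1,0.2,-7.5,2.2,2.1,0.5,0.1,0.2,-7.5,1.9,2.4,0.5,0.1,0.2,-7.5,1.5,2.5,0.4,0.1,0.2,-7.5,1,2,0.3,0,0.2,-6.5,0,0,0,0,0,0,0,0,0,0,0,0]
}}

```text
clock: 32.5
position: [0.6272, -0.1135, 0.2041]
ee_rot: [-0.007, 0.396, 0.918, 0.002]
contact_force: [0.0, 0.5, 1.2]
width: 0.0748
```

Run:
```python
from go import *
plan((.637,-.134,.12),tgt(41),step=2.5)
```

```text
now [ 0.6272 -0.1135  0.2041] dist cm 8.71 turn [-0.1 -0.8  2.3] rows 4 t 32.5 F [0.  0.5 1.2] w 0.0748
[-0.57, -0.17, 2.1, 0.0, -0.2, 0.6, -0.56, -0.17, 2.1, 0.0, -0.2, 0.6, -0.56, -0.16, 2.1, 0.0, -0.2, 0.6, -0.55, -0.16, 2.1, 0.0, -0.2, 0.6]
```

{"api": "servo_tool", "payload": {
  "deltas": [-0.6,-0.2,2,0,-0.2,0.6,-0.6,-0.2,2,0,-0.2,0.6,-0.5,-0.2,2,0,-0.2,0.6,-0.5,-0.1,1.5,0,-0.2,0.5,0,0,0,0,0,0,0,0,0,0,0,0]
}}

```text
clock: 33.1
position: [0.6343, -0.1365, 0.1272]
ee_rot: [0.0, 0.419, 0.908, -0.002]
contact_force: [-0.0, -0.7, -0.1]
width: 0.075
```

Run:
```python
from go import *
plan((.637,-.134,.07),tgt(41),step=2)
```

```text
now [ 0.6343 -0.1365  0.1272] dist cm 5.73 turn [-0.2  0.1 -0.5] rows 3 t 33.1 F [-0.  -0.7 -0.1] w 0.075
[0.01, 0.13, 1.9, -0.1, 0.0, -0.2, 0.01, 0.13, 1.9, -0.1, 0.0, -0.2, 0.01, 0.12, 1.91, -0.1, 0.0, -0.2]
```

{"api": "servo_tool", "payload": {
  "deltas": [0,0.2,1.8,0,0,0,0,0.1,1.8,0,0,0,0,0.1,1,0,0,0,0,0,0,0,0,0]
}}

```text
clock: 33.5
position: [0.6392, -0.1355, 0.0849]
ee_rot: [0.004, 0.42, 0.907, -0.002]
contact_force: [-0.2, 1.0, -0.2]
width: 0.0752
```

Run:
```python
from go import *
plan((.637,-.134,.028),tgt(41),step=2)
im,d=eyes.get_image('scene');cv2.imwrite('pics/q.png',cv2.resize(im[215:325,245:365,::-1],None,fx=5,fy=5,interpolation=3))
```

```text
now [ 0.6392 -0.1355  0.0849] dist cm 5.7 turn [-0.   0.5 -0.7] rows 3 t 33.5 F [-0.2  1.  -0.2] w 0.0752
[0.1, -0.02, 1.9, 0.0, 0.2, -0.2, 0.1, -0.02, 1.9, 0.0, 0.2, -0.2, 0.09, -0.02, 1.9, 0.0, 0.2, -0.2]
```

View pics/q.png

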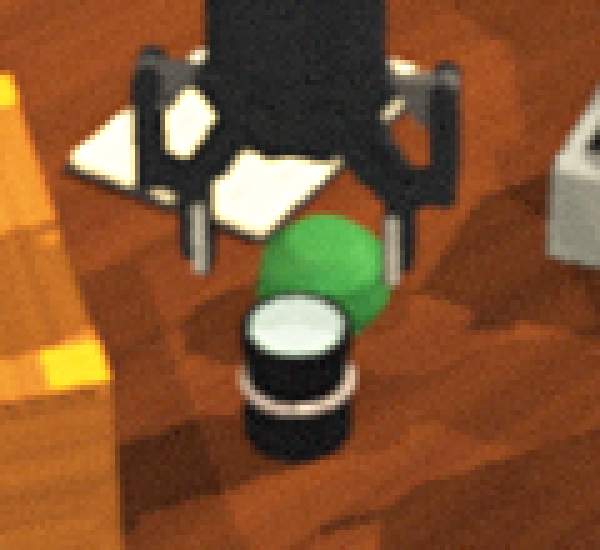

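The fingers straddle the loupe and it hasn't moved. Going down.

{"api": "servo_tool", "payload": {
  "deltas": [0.1,0,1.5,0,0.2,-0.2,0.1,0,1.5,0,0.2,-0.2,0,0,1.4,0,0,0,0,0,0.6,0,0,0,0,0,0,0,0,0]
}}

```text
clock: 34.05
position: [0.6398, -0.1347, 0.0342]
ee_rot: [0.003, 0.417, 0.909, 0.0]
contact_force: [0.2, 0.6, 1.0]
width: 0.0753
```

Run:
```python
from go import *
plan((.637,-.134,.028),tgt(41),step=2)
```

```text
now [ 0.6398 -0.1347  0.0342] dist cm 0.68 turn [ 0.1  0.3 -0.2] rows 1 t 34.0 F [0.2 0.6 1. ] w 0.0753
[0.24, -0.17, 0.61, 0.1, 0.3, -0.2]
```

{"api": "servo_tool", "payload": {
  "deltas": [0.2,-0.2,0.6,0,0.3,-0.2,0,0,0,0,0,0]
}}

```text
clock: 34.25
position: [0.6369, -0.1345, 0.0277]
ee_rot: [0.0, 0.415, 0.91, 0.001]
contact_force: [-0.4, 0.3, 0.2]
width: 0.0753
```

{"api": "servo_tool", "payload": {
  "deltas": [0,0,0,0,0,0,0,0,0,0,0,0,0,0,0,0,0,0,0,0,0,0,0,0,0,0,0,0,0,0],
  "jaw": 4.4,
  "grip_force": 25
}}

```text
clock: 34.75
position: [0.6371, -0.1348, 0.0286]
ee_rot: [0.001, 0.415, 0.91, 0.001]
contact_force: [-0.0, -0.6, -1.4]
width: 0.0491
```

Run:
```python
from go import *
plan((.637,-.134,.1),tgt(41),step=2)
```

```text
now [ 0.6371 -0.1348  0.0286] dist cm 7.15 turn [ 0.2  0.1 -0. ] rows 4 t 34.8 F [-0.  -0.6 -1.4] w 0.0491
[0.02, 0.02, -1.79, 0.0, 0.0, 0.0, 0.02, 0.01, -1.79, 0.0, 0.0, 0.0, 0.02, 0.01, -1.79, 0.0, 0.0, 0.0, 0.02, 0.01, -1.79, 0.0, 0.0, 0.0]
```

{"api": "servo_tool", "payload": {
  "deltas": [0,0,-1,0,0,0,0,0,-2,0,0,0,0,0,-2,0,0,0,0,0,-2,0,0,0,0,0,-2,0,0,0,0,0,0,0,0,0]
}}

```text
clock: 35.35
position: [0.6364, -0.1345, 0.1233]
ee_rot: [0.0, 0.415, 0.91, 0.001]
contact_force: [0.6, 0.2, -1.2]
width: 0.0494
```

Run:
```python
from go import *
plan((.442,.016,.12),tgt(41),step=3)
```

```text
now [ 0.6364 -0.1345  0.1233] dist cm 24.59 turn [ 0.1 -0.  -0. ] rows 9 t 35.4 F [ 0.6  0.2 -1.2] w 0.0494
[2.68, -0.53, 0.04, 0.0, 0.0, 0.0, 2.68, -0.53, 0.04, 0.0, 0.0, 0.0, 2.68, -0.53, 0.04, 0.0, 0.0, 0.0, 2.68, -0.53, 0.04, 0.0, 0.0, 0.0, 2.68, -0.53, 0.04, 0.0, 0.0, 0.0, 2.68, -0.53, 0.04, 0.0, 0.0, 0.0, 2.68, -0.53, 0.04, 0.0, 0.0, 0.0, 2.68, -0.53, 0.04, 0.0, 0.0, 0.0, 2.68, -0.53, 0.04, 0.0, 0.0, 0.0]
```

{"api": "servo_tool", "payload": {
  "deltas": [2.7,-0.5,-0.1,0,0,0,2.7,-0.5,-0.1,0,0,0,2.7,-0.5,-0.1,0,0,0,2.7,-0.5,-0.1,0,0,0,2.7,-0.5,0,0,0,0,2.7,-0.5,0,0,0,0,2.7,-0.5,0,0,0,0,2,-0.5,0,0,0,0,1.5,-0.4,0,0,0,0,0,0,0,0,0,0,0,0,0,0,0,0]
}}

```text
clock: 36.45
position: [0.4459, 0.0107, 0.1219]
ee_rot: [-0.002, 0.415, 0.91, 0.0]
contact_force: [0.8, -0.1, -1.6]
width: 0.0494
```

Run:
```python
from go import *
plan((.442,.016,.06),tgt(41),step=2)
```

```text
now [0.4459 0.0107 0.1219] dist cm 6.23 turn [-0.  -0.2 -0.1] rows 4 t 36.5 F [ 0.8 -0.1 -1.6] w 0.0494
[0.16, 0.01, 1.55, 0.0, -0.1, 0.0, 0.16, 0.01, 1.55, 0.0, -0.1, 0.0, 0.16, 0.01, 1.55, 0.0, -0.1, 0.0, 0.16, 0.01, 1.55, 0.0, -0.1, 0.0]
```

{"api": "servo_tool", "payload": {
  "deltas": [0.2,0,1.5,0,0,0,0.2,0,1.5,0,0,0,0.1,0,1.5,0,0,0,0.1,0,1.2,0,0,0,0,0,0,0,0,0]
}}

```text
clock: 36.95
position: [0.4506, 0.0118, 0.0641]
ee_rot: [0.003, 0.416, 0.909, 0.001]
contact_force: [-0.8, -0.6, -1.4]
width: 0.0495
```

Run:
```python
from go import *
plan((.442,.016,.0366),tgt(41),step=2)
```

```text
now [0.4506 0.0118 0.0641] dist cm 2.91 turn [ 0.3  0.3 -0.2] rows 2 t 37.0 F [-0.8 -0.6 -1.4] w 0.0495
[0.45, -0.19, 1.37, 0.2, 0.2, -0.1, 0.44, -0.19, 1.37, 0.2, 0.2, -0.1]
```

{"api": "servo_tool", "payload": {
  "deltas": [0.4,-0.2,1,0.2,0.2,0,0.4,-0.2,0.8,0.2,0.2,0,0,0,0.4,0,0,0,0,0,0,0,0,0]
}}

```text
clock: 37.35
position: [0.445, 0.0142, 0.0411]
ee_rot: [0.0, 0.417, 0.909, -0.0]
contact_force: [0.0, -0.1, -1.4]
width: 0.0494
```

Run:
```python
from go import *
plan((.442,.016,.0366),tgt(41),step=2)
```

```text
now [0.445  0.0142 0.0411] dist cm 0.57 turn [-0.   0.  -0.3] rows 1 t 37.4 F [ 0.  -0.1 -1.4] w 0.0494
[0.33, -0.11, 0.45, 0.0, 0.0, -0.3]
```

{"api": "servo_tool", "payload": {
  "deltas": [0,0,0.3,0,0,0]
}}

```text
clock: 37.45
position: [0.4455, 0.0141, 0.0383]
ee_rot: [0.001, 0.417, 0.909, -0.0]
contact_force: [0.6, 0.2, -2.9]
width: 0.0491
```

{"api": "servo_tool", "payload": {
  "deltas": [0,0,0.2,0,0,0]
}}

```text
clock: 37.55
position: [0.4457, 0.0141, 0.0363]
ee_rot: [0.001, 0.417, 0.909, 0.0]
contact_force: [-0.8, -0.3, 3.9]
width: 0.049
```

{"api": "servo_tool", "payload": {
  "deltas": [0,0,0.1,0,0,0]
}}

```text
clock: 37.65
position: [0.4457, 0.014, 0.0362]
ee_rot: [0.001, 0.417, 0.909, -0.0]
contact_force: [-4.6, -1.1, 16.5]
width: 0.0494
```

Contact came at the expected height. I'll relax the press, open the jaw and rise.

{"api": "servo_tool", "payload": {
  "deltas": [0,0,0,0,0,0,0,0,0,0,0,0]
}}

```text
clock: 37.85
position: [0.4464, 0.014, 0.037]
ee_rot: [0.002, 0.417, 0.909, 0.0]
contact_force: [0.1, -0.4, -2.1]
width: 0.0492
```

{"api": "servo_tool", "payload": {
  "deltas": [0,0,0,0,0,0,0,0,0,0,0,0,0,0,0,0,0,0,0,0,0,0,0,0,0,0,0,0,0,0],
  "jaw": 7.5
}}

```text
clock: 38.35
position: [0.4476, 0.0139, 0.0376]
ee_rot: [0.003, 0.417, 0.909, 0.001]
contact_force: [-0.2, -0.0, -0.1]
width: 0.0752
```

{"api": "servo_tool", "payload": {
  "deltas": [0,0,-1.5,0,0,0,0,0,-2,0,0,0,0,0,-3,0,0,0,0,0,-4,0,0,0,0,0,-4,0,0,0,-4,0,-3,0,0,0,0,0,0,0,0,0]
}}

```text
clock: 39.05
position: [0.4719, -0.0163, 0.218]
ee_rot: [0.001, 0.416, 0.909, -0.0]
contact_force: [0.7, 0.5, 0.5]
width: 0.0751
```

Run:
```python
from go import *
plan((.3,-.40,.30),tgt(-41),step=4)
```

```text
now [ 0.4719 -0.0163  0.218 ] dist cm 42.84 turn [ 0.2  0.1 81.9] rows 11 t 39.0 F [0.7 0.5 0.5] w 0.0751
[-1.62, -3.46, -0.74, 0.0, 0.0, 7.4, -2.05, -3.22, -0.74, 0.0, 0.0, 7.4, -2.45, -2.93, -0.74, 0.0, 0.0, 7.4, -2.81, -2.59, -0.74, 0.0, 0.0, 7.4, -3.12, -2.2, -0.74, 0.0, 0.0, 7.4, -3.38, -1.78, -0.74, 0.0, 0.0, 7.4, -3.59, -1.33, -0.74, 0.0, 0.0, 7.4, -3.73, -0.85, -0.74, 0.0, 0.0, 7.4, -3.81, -0.36, -0.74, 0.0, 0.0, 7.4, -3.82, 0.13, -0.74, 0.0, 0.0, 7.4, -3.77, 0.63, -0.74, 0.0, 0.0, 7.4]
```

{"api": "servo_tool", "payload": {
  "deltas": [-1.6,-3.5,-0.8,0,0,7.4,-2,-3.2,-0.8,0,0,7.4,-2.4,-2.9,-0.8,0,0,7.4,-2.8,-2.6,-0.8,0,0,7.4,-3.1,-2.2,-0.8,0,0,7.4,-3.4,-1.8,-0.8,0,0,7.4,-3.6,-1.3,-0.8,0,0,7.4,-3.7,-0.8,-0.8,0,0,7.4,-3.8,-0.4,-0.8,0,0,7.4,-3.8,0.1,-0.8,0,0,7.4,-3,0.5,0,0,0,5,0,0,0,0,0,0,0,0,0,0,0,0]
}}

```text
clock: 40.35
position: [0.2864, -0.3981, 0.2935]
ee_rot: [-0.003, 0.911, 0.411, 0.001]
contact_force: [-0.4, 0.2, 0.1]
width: 0.0749
```

Run:
```python
from loupe import *
snap('r');p,r,s=pose();print(p,s['clock'])
from plates import rep;rep('r')
```

```text
[ 0.2868 -0.3974  0.2936] 40.45
top 449 lean rad 0.592 yaw slope -0.002 x at z0 -0.0184 y [0.016  0.0938] ymid 0.0549 z max 0.0901907438956802
top 425 lean rad 0.597 yaw slope 0.004 x at z0 -0.0189 y [-0.0907 -0.0129] ymid -0.0518 z max 0.09046674895320005
scene 202 lean rad 0.591 yaw slope 0.007 x at z0 -0.0142 y [0.0119 0.0917] ymid 0.0518 z max 0.08891768127484354
scene 276 lean rad 0.58 yaw slope -0.025 x at z0 -0.0146 y [-0.0956 -0.0149] ymid -0.0552 z max 0.08918243505526055
```

View pics/r_top.png

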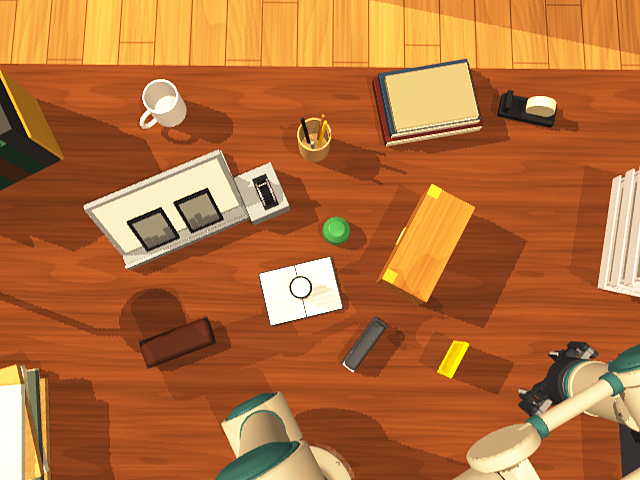

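View pics/r_scene.png

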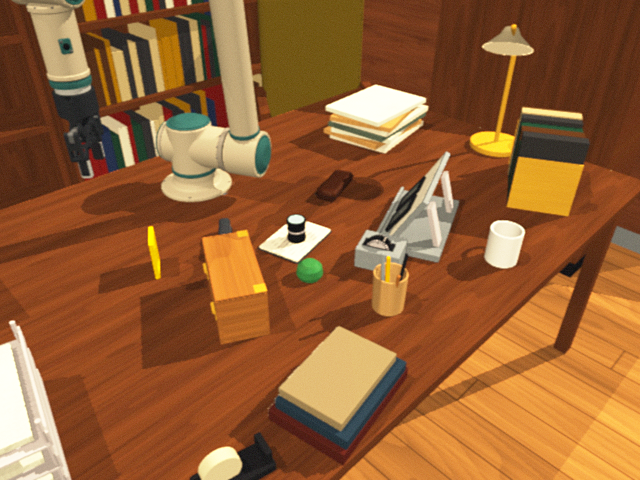

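Run:
```python
from wh import *
def wang(tag):
    a=cv2.imread(f'pics/{tag}_top.png').astype(np.float32).min(2);tt=np.linspace(-70,70,281);b=[]
    for t in tt:
        v=[]
        for y in(-.206,-.203,-.2):
            u=proj('top',O+EX*(-.0004+.034*np.sin(np.radians(t)))+EY*y+np.array([0,0,.025+.034*np.cos(np.radians(t))]));v.append(cv2.remap(a,np.float32([[u[0]]]),np.float32([[u[1]]]),1)[0,0])
        b.append(np.mean(v))
    b=np.array(b);w=np.where(np.abs(tt)<65,np.clip(b-70,0,None),0);i=w.argmax();s=np.abs(tt-tt[i])<8;return (w*tt)[s].sum()/w[s].sum()
print('wheel',wang('r'))
c=np.array([.4408,.0163]);px=onz('top',300.5,287.5,.068);py=np.array([-.0412,.162])/.1672;pxx=np.array([py[1],-py[0]])
d=px[:2]-c;print('loupe top',px,'page frame x,y',d@pxx,d@py)
dd=np.load('pics/r_top.npy');C=cloud('top',dd);print('top z',np.median(C[285:291,297:304,2]))
a=cv2.imread('pics/a_top.png').astype(int);r=cv2.imread('pics/r_top.png').astype(int)
for n,(x0,x1,y0,y1) in dict(paper=(318,354,212,248),pot=(295,335,115,163),spec=(135,220,315,370)).items(): print(n,np.abs(a-r)[y0:y1,x0:x1].mean().round(2))
b=cv2.imread('pics/r_scene.png');cv2.imwrite('pics/rl.png',cv2.resize(b[205:265,250:340],None,fx=8,fy=8,interpolation=2))
```

```text
wheel 22.08056868632512
loupe top [0.4443 0.0141 0.068 ] page frame x,y 0.0028510974387287646 -0.0030299079031004383
top z 0.0669337817734475
paper 0.73
pot 0.69
spec 7.39
```

View pics/rl.png

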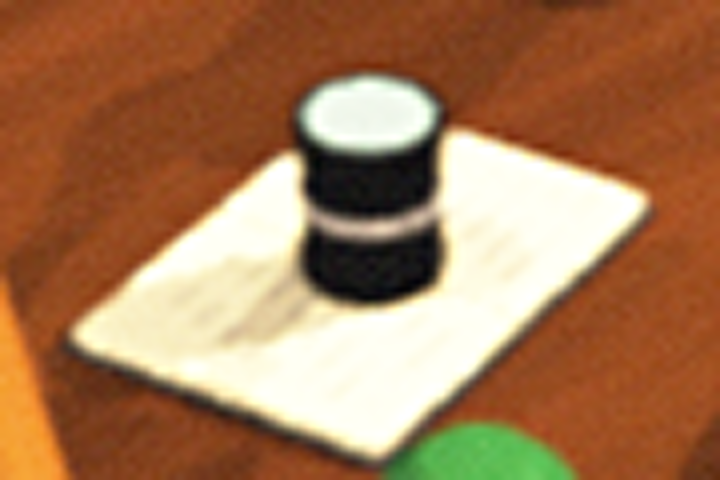

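Run:
```python
from h import *
d0=cv2.imread('pics/r_top.png').astype(int)
im,d=eyes.get_image('top');print('loupe change',np.abs(im[:,:,::-1].astype(int)-d0)[250:330,255:345].mean())
print(manip.sign_off())
```

```text
loupe change 0.47458333333333336
the job is handed in; nothing more can be done
None
```

The whole task is done and handed in at about 40 s of the 208 s limit. I moved the two plates that were in the case to the ledge, shut the lid, rolled the dimmer to its seventh click and stood the loupe on the notebook.

Last checks, from both camera views unless noted:

| Item | Reading | Required |
|---|---|---|
| Plate lean | about 0.58–0.60 rad, both plates | 0.4–0.8 rad |
| Plate positions along ledge | centred at about +53 and -53 mm | within ±115 mm, over 76 mm apart |
| Plate squareness | within 0.03 rad of the panel | under 0.2 rad |
| Lid | top face level, 56 mm above the rim (shut) | under 0.06 rad |
| Loupe | upright; about 3 mm from the page middle in each direction (top view) | whole base on the pages |

- **Wheel:** the image fit puts the white line at 22° past the top, and the seventh click is at 24°. At the start the same fit read -34.5° where the second click is -36°, so I take this as measurement bias. Click six would be 12°. The line matched click seven in the scene view too.
- **Cameras:** the two views disagreed by about 4–5 mm along the ledge and case, so I averaged them. The contact heights during placing agreed with the averaged values.
- **Other objects:** the paperweight and pencil pot look unchanged. The spectacle case region changed slightly in the comparison; I put that down to the arm's shadow, since the case looks to be in the same place.
- **Forces:** the wrist force reached 73 N for a moment as the lid met its stop, below the 120 N limit. I saw no knock to the loupe.

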